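# Fetch the bit case from behind the stock

### The job

The black bit case stands at the back of the low shelf board, behind a jar, a carton and a steel hub. Clear all three of these into the square white tray, then stand the case upright on its long edge in the narrow metal tray, and only then put the jar, the carton and the hub back exactly where each of them stood, the carton squared up as before. Keep everything upright, and leave the green bin, the tin and the wrench alone.

Things in the scene. Friction and masses are not known exactly. Their poses are not given: they have to be found in the camera images.
- case: slim black plastic bit case, 36 (x) x 150 (y) x 80 (z) mm, standing on its long edge at the back of the board, long axis y along the board; 0.5 kg; grip it across its 36 mm. Two steel latches on top. The three front things stand about 10 mm before its -x face: no room for a finger there until they are cleared. Origin: centre of its underside, z up.
- jar: round lidded glass jar of fixings, 46 mm diameter (one width from bottom to top), 80 mm tall, 0.22 kg, standing in front of the case. Origin: centre of its underside, z up.
- carton: square brown cardboard carton, rigid and full, 44 x 44 mm, 70 mm tall, 0.25 kg, standing in front of the case, its sides nearly square to the board. Origin: centre of its underside, z up, x and y along its sides.
- hub: steel flange hub: foot flange 52 mm diameter and 14 mm high, above it a round barrel of 34 mm diameter up to 70 mm, with a dark bore; 0.4 kg; standing in front of the case. Grip it by the barrel. Origin: centre of its underside, z up.
- board: low grey steel shelf board, fixed, 180 (x) x 290 (y) mm, top face 30 mm above the table; a 12 mm lip stands up along its far (+x) edge. The case stands along its middle; jar, carton and hub stand in a row along y, 55 mm nearer the robot (-x), about 82 mm from centre to centre, in any order. Origin: centre of its underside, at table height; z up.
- clear_tray: square white plastic tray, fixed, open on top, 220 x 220 mm outside, 25 mm high, walls and floor 5 mm thick: the side area for the cleared things, which stand upright anywhere on its floor. It is to the left or to the right of the board. Origin: centre of its underside, z up.
- issue_tray: narrow bare-metal tray, fixed, open on top, 70 (x) x 200 (y) mm outside, 60 x 190 mm inside, 20 mm high, walls and floor 5 mm thick: place for the case, which stands in it on its long edge, lengthways (either way round). It is on the other side of the board from the white tray. Origin: centre of its underside, z up, y along its length.
- bin: green open bin with bolts, 90 x 140 x 70 mm, bystander beyond the board. Origin: centre of its underside.
- tin: round tin, 72 mm diameter, 100 mm tall, bystander. Origin: centre of its underside.
- wrench: steel wrench, 180 mm long, lying on the table beyond the board, bystander. Origin: its underside near the middle; x along its length.

How it is judged (in metres and radians):
On the way, in this order (a step that is already met when the one before it is completed fails the run):
1. jar, carton and hub all stand upright and released on the floor of the white tray, the case still in its place on the board (within 20 mm) (x of jar in the frame of clear_tray between -0.1 and 0.1 m and y of jar in the frame of clear_tray between -0.1 and 0.1 m and z of jar in the frame of clear_tray between 0 and 0.012 m and angle between each of jar, carton, hub's own z axis and vertical below 0.12 rad and linear speed of each of jar, carton, hub below 0.02 m/s and contact force between the fingers and jar below 0.1 N and x of carton in the frame of clear_tray between -0.1 and 0.1 m and y of carton in the frame of clear_tray between -0.1 and 0.1 m and z of carton in the frame of clear_tray between 0 and 0.012 m and contact force between the fingers and carton below 0.1 N and x of hub in the frame of clear_tray between -0.1 and 0.1 m and y of hub in the frame of clear_tray between -0.1 and 0.1 m and z of hub in the frame of clear_tray between 0 and 0.012 m and contact force between the fingers and hub below 0.1 N and distance of case from where it was at the start of the episode below 0.02 m), for 0.2 s.
2. the case stands upright and released on the floor of the narrow metal tray, jar, carton and hub still in the white tray (x of case in the frame of issue_tray between -0.015 and 0.015 m and y of case in the frame of issue_tray between -0.024 and 0.024 m and z of case in the frame of issue_tray between 0 and 0.012 m and angle between each of case, jar, carton, hub's own z axis and vertical below 0.12 rad and linear speed of each of case, jar, carton, hub below 0.02 m/s and contact force between the fingers and case below 0.1 N and x of jar in the frame of clear_tray between -0.1 and 0.1 m and y of jar in the frame of clear_tray between -0.1 and 0.1 m and z of jar in the frame of clear_tray between 0 and 0.012 m and contact force between the fingers and jar below 0.1 N and x of carton in the frame of clear_tray between -0.1 and 0.1 m and y of carton in the frame of clear_tray between -0.1 and 0.1 m and z of carton in the frame of clear_tray between 0 and 0.012 m and contact force between the fingers and carton below 0.1 N and x of hub in the frame of clear_tray between -0.1 and 0.1 m and y of hub in the frame of clear_tray between -0.1 and 0.1 m and z of hub in the frame of clear_tray between 0 and 0.012 m and contact force between the fingers and hub below 0.1 N), for 0.2 s.
At the end, for the whole second after the job is handed in: Case upright on the metal tray's floor, its middle within 15 mm across and 24 mm along of the tray's; jar, carton and hub upright on the board, each within 15 mm of where it stood at the start, carton within 17 degrees of square to the board; all within 7 degrees of upright, released, at rest (x of case in the frame of issue_tray between -0.015 and 0.015 m and y of case in the frame of issue_tray between -0.024 and 0.024 m and z of case in the frame of issue_tray between 0 and 0.012 m and angle between each of case, jar, carton, hub's own z axis and vertical below 0.12 rad and linear speed of each of case, jar, carton, hub below 0.02 m/s and contact force between the fingers and case below 0.1 N and distance of each of jar, carton, hub from where it was at the start of the episode below 0.015 m and contact force between the fingers and jar below 0.1 N and contact force between the fingers and carton below 0.1 N and contact force between the fingers and hub below 0.1 N and (angle between the x axis of carton and the x axis of board, either way round below 0.3 rad or angle between the x axis of carton and the y axis of board, either way round below 0.3 rad)); the robot touches nothing.
It fails at once if a bystander (bin, tin or wrench) is moved more than 30 mm (distance of any of bin, tin, wrench from where it was at the start of the episode above 0.03 m).
It fails at once if the case, jar, carton or hub is tipped by more than 40 degrees (angle between any of jar, carton, hub, case's own z axis and vertical above 0.7 rad).
It also fails if it takes over 136 s, if anything falls off the work surface, if the arm or the gripper's body presses on something with over 40 N, if the wrist force passes 120 N, or if a joint passes its speed limit or range.

### The arm

A 6-joint arm with a two-finger parallel gripper is mounted at the origin on the work surface. World frame = base frame: x ahead of the robot, y to its left, z up, the work surface at z = 0. Lengths are in mm, angles in rad, forces in N, time in s.
With the tool pointing down it reaches from about 300 to 875 mm from the base axis. Payload 6.4 kg.
Tool frame: the origin (TCP) lies at the very end of the fingers, on their centre line; the grasp point (between the pads) lies 19 mm behind it (r.grasp_offset is the distance from the TCP to the grasp point, in mm); z points along the fingers, y is the line along which they close (so a half turn about z gives the same grasp; the last joint's range is limited). The gripper opens to 88 mm and grips with 3 to 60 N. Pads are 18 mm wide; open, the fingers measure 123 mm over their backs; the gripper's body (75 mm by 187 mm) begins 45 mm behind the grasp point.
Start: joints at [-1.523, 0.181, 1.607, -0, 1.354, -0.206], TCP at [144.389, -556.591, 238.714] pointing down, gripper open.
Joint ranges: [-2.99, 2.99], [-0.89, 2.07], [0.3, 2.58], [-1.14, 4.28], [0, 2.63], [-3.12, 3.12]. Speed limits (rad/s): [2.57, 2.57, 3.01, 3.14, 3.14, 3.14].

### API

Orientations are given as a unit quaternion [w, x, y, z].
In Python, from workcell import r gives the robot as it stands.
- The arm moves only by the tool arm_command, never from a script. Its argument "increments" is a list of rows, each an object of numbers: "x", "y", "z": the shift along the tool's x, y, z in parts of the range, where 1.0 means 80 cm; "ax", "ay", "az": the turn, a rotation vector about the tool's x, y, z in shares of 90 degrees (1.0 is 90 degrees). A call has 1 to 20 rows; each row is the pose to reach, as a shift and turn from the pose commanded when the call began, along the tool's axes at that moment; what a row does not reach only later rows make up. A row lasts 1/8 s, in which the tool goes at most 62.5 mm and 10.7 degrees, less where a joint would pass 70% of its speed; a pose out of reach is approached as far as the arm can. A call with a gripper value outside its range is refused whole. "jaw" is the finger opening in cm, from 0 to 8.81, set as the call begins (left out, the last holds). The fingers move at their own pace and stop on an object; "grip_force" is the grip in N (left out, the last holds). Time passes only in rows, so rows that repeat a pose let the fingers close. It gives the time, the measured TCP pose, the force, the opening and the grip force at its end, in the units of the state.
- r.sense(): the state, without advancing time (a new reading comes with each control period).
- r.get_image(name): name is "scene" or "top" or "wrist"; returns the picture (480x640x3 uint8, red, green, blue); there is no depth.
- r.get_calibration(name): a dict with "fx", "fy", "cx", "cy" (pixels), "eye" and "attitude" of the camera in the world; the wrist camera has in their place "hand_eye" (4x4, takes a point from camera to tool coordinates, whose origin is the TCP and whose axes are the flange's). Camera axes: x right, y down, z forward; pixel columns grow to the right and rows downward; lengths in mm; the calibration is good to about 2 mm. A picture is of the moment at which its call begins: read the wrist's pose just before it. get_calibration takes no time and is no camera call.
- r.job_done(): hands the job in; it is judged then, once.
The state is a dict: "clock": time; "joint_positions": joint angles; "qd": joint speeds; "effort": joint torques, N m; "position": TCP position; "tool_rot": TCP orientation; "contact_force": force on the tool from outside, world axes, zero at the start; "moment": the same for the moment, N m; "finger_gap": finger opening in mm; "grasp_force": force on a finger pad.
Only numpy, scipy, OpenCV 4.12 (cv2) and the standard library are available. Lean on these libraries where they do the work, as an engineer would, in place of code of your own. Each camera call takes 0.05 s, during which the arm holds its last target. There are 200 camera calls.

## Working session

There is one attempt and no reset: what is moved stays moved. The work goes in short steps, Python scripts to look and compute and a tool call to move; the robot and the scene stay as the last step left them, time stands still between calls to the robot, and variables do not carry over. Pictures are saved under pics/ and viewed, at most 14 in all, crops included, and the job is handed in when it is done.

Besides the shell and the picture viewer there is one more tool, called by a JSON object that holds its "api" and its "payload". arm_command: Moves the arm, as the interface text tells. Its arguments: {"type":"object","properties":{"increments":{"type":"array","items":{"type":"object","properties":{"x":{"type":"number"},"y":{"type":"number"},"z":{"type":"number"},"ax":{"type":"number"},"ay":{"type":"number"},"az":{"type":"number"}}}},"jaw":{"type":"number"},"grip_force":{"type":"number"}},"required":["increments"]}

```bash
ls; mkdir -p pics; python3 - <<'E'
from workcell import r
import cv2,numpy as np
s=r.sense();print(s)
for n in("scene","top"):
    cv2.imwrite(f"pics/{n}0.png",r.get_image(n)[:,:,::-1]);print(n,r.get_calibration(n))
print(r.get_calibration("wrist"), r.grasp_offset)
E
```

```text
pics
{'clock': 0.0, 'joint_positions': array([-1.52326982e+00,  1.81513896e-01,  1.60797135e+00,  6.56788998e-06,
        1.35376043e+00, -2.06294757e-01]), 'qd': array([-0.00079333,  0.00189078,  0.0006388 ,  0.00082454,  0.00086847,
       -0.00082058]), 'effort': array([-2.75665127e-05, -4.33871412e+01, -3.41847539e+01,  7.01252581e-02,
        3.85109964e-02, -9.68556060e-05]), 'position': array([ 144.38237338, -556.05373211,  237.84309493]), 'tool_rot': array([-8.23653670e-04,  9.91957400e-01,  1.26569481e-01,  6.87391699e-05]), 'contact_force': array([ 0.25897691, -0.38727774, -1.07088843]), 'moment': array([ 0.04966476,  0.03842551, -0.02128178]), 'grasp_force': 0.0, 'finger_gap': 87.9517843608599}
scene {'fx': 605.2632805274835, 'fy': 605.2632805274835, 'cx': 323.659446791517, 'cy': 248.27883165761338, 'eye': array([1188.39143617, -337.58312753, 1132.65726715]), 'attitude': array([-0.23751971,  0.84277212,  0.46532864, -0.12957161])}
top {'fx': 499.73975022868876, 'fy': 499.73975022868876, 'cx': 313.8939158792767, 'cy': 236.95350007013923, 'eye': array([ 480.91429605,   -7.58466434, 1038.32081807]), 'attitude': array([-0.05757073,  0.7138949 , -0.69659107,  0.042433  ])}
{'fx': 365.5180224661641, 'fy': 365.5180224661641, 'cx': 321.77679062295664, 'cy': 239.85567648294852, 'hand_eye': array([[ 8.04283542e-04, -9.50697314e-01, -3.10119284e-01,
         8.06727097e+01],
       [ 9.99999675e-01,  7.47111878e-04,  3.03128600e-04,
        -1.90238938e+00],
       [-5.64897445e-05, -3.10119427e-01,  9.50697606e-01,
        -1.45728664e+02],
       [ 0.00000000e+00,  0.00000000e+00,  0.00000000e+00,
         1.00000000e+00]])} 18.700000000000003
```

View pics/top0.png

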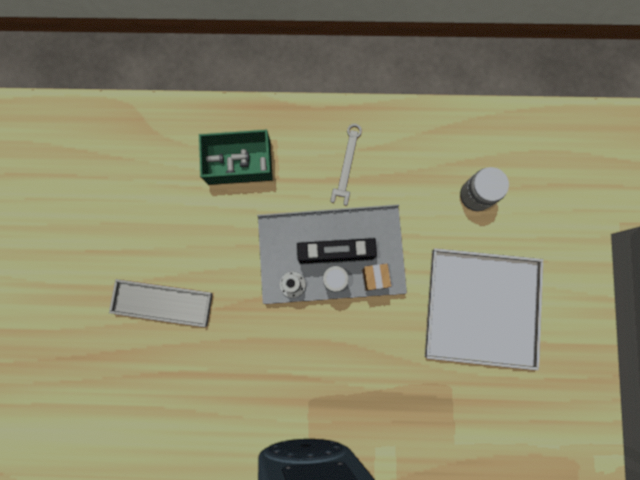

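View pics/scene0.png

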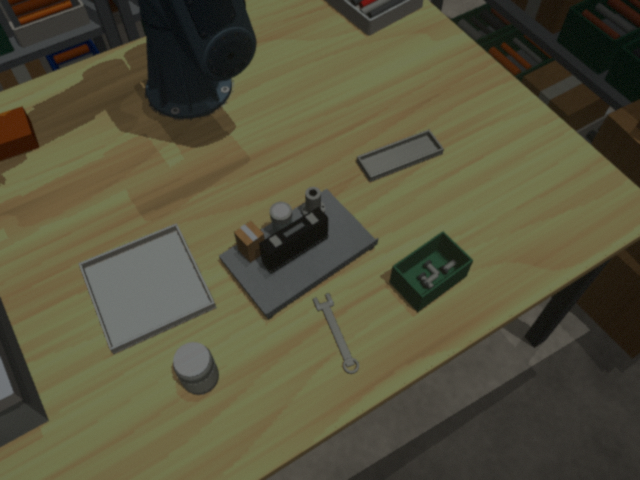

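Top view: hub at (291,283), jar (336,279), carton (377,277), case (337,250), white tray centre ~(485,309), metal tray ~(161,304). The scene view shows the same order. Next I enlarge both.

```bash
python3 - <<'E'
import cv2,numpy as np
t=cv2.imread("pics/top0.png");s=cv2.imread("pics/scene0.png")
def crop(i,x,y,w,h,k,n):
    c=cv2.resize(i[y:y+h,x:x+w],None,fx=k,fy=k,interpolation=cv2.INTER_CUBIC)
    c=cv2.convertScaleAbs(c,alpha=1.5)
    for u in range(-(-x//10)*10,x+w,10): cv2.line(c,((u-x)*k,0),((u-x)*k,6 if u%50 else 20),(0,0,255),1); cv2.putText(c,str(u),((u-x)*k,30),0,.35,(0,0,255))if u%20==0 else 0
    for v in range(-(-y//10)*10,y+h,10): cv2.line(c,(0,(v-y)*k),(8,(v-y)*k),(0,0,255),1); cv2.putText(c,str(v),(10,(v-y)*k+4),0,.35,(0,0,255))
    cv2.imwrite(n,c)
crop(t,253,200,160,112,5,"pics/topc.png")
crop(s,215,175,170,140,4,"pics/scenec.png")
a=cv2.resize(t[275:335,105:220],None,fx=3,fy=3,interpolation=cv2.INTER_CUBIC)
E
```

```text
(no output)
```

View pics/topc.png

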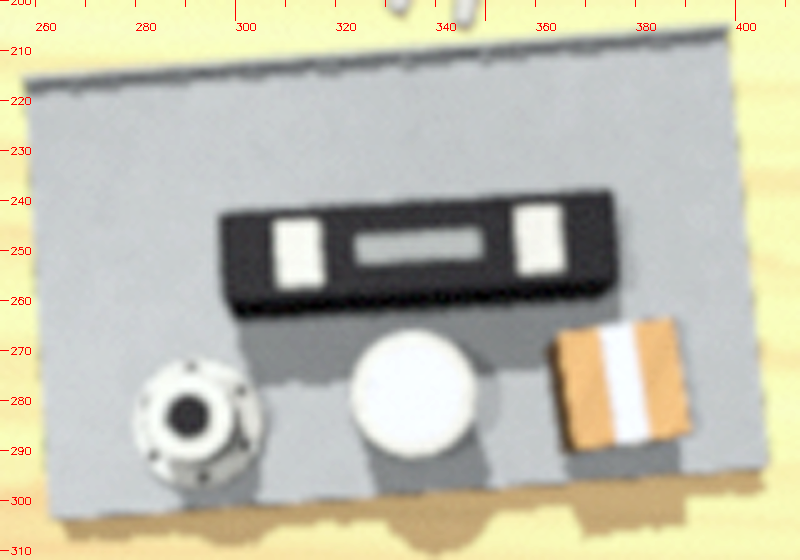

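View pics/scenec.png

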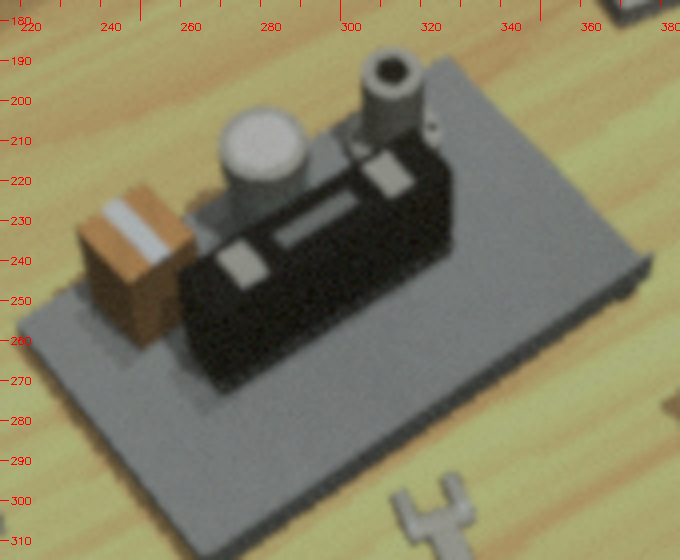

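Readings (top; scene): hub bore (290.6,283.2; 312.8,192.5), jar lid (335.8,278.8; 281,211.2), carton corners and case latches likewise, as listed in the script.

```bash
cat > h.py <<'E'
from workcell import r
import numpy as np, cv2
from scipy.spatial.transform import Rotation as R
def Q(q): return R.from_quat([q[1],q[2],q[3],q[0]])
def ray(n,uv,s=None):
    c=r.get_calibration(n); d=np.array([(uv[0]-c['cx'])/c['fx'],(uv[1]-c['cy'])/c['fy'],1.])
    if n=="wrist":
        T=Q(s['tool_rot']).as_matrix(); H=c['hand_eye']
        return s['position']+T@H[:3,3], T@H[:3,:3]@d
    return c['eye'],Q(c['attitude']).apply(d)
def onz(n,uv,z,s=None):
    o,d=ray(n,uv,s); return o+d*(z-o[2])/d[2]
def tri(rays):
    A=np.zeros((3,3));b=np.zeros(3);P=[]
    for o,d in rays:
        d=d/np.linalg.norm(d);M=np.eye(3)-np.outer(d,d);A+=M;b+=M@o;P.append((M,o))
    p=np.linalg.solve(A,b); return p,max(np.linalg.norm(M@(p-o)) for M,o in P)
E
python3 - <<'E'
from h import *
np.set_printoptions(precision=1,suppress=True)
D=dict(hub=((290.6,283.2),(312.8,192.5)),jar=((335.8,278.8),(281,211.2)),
cTL=((364.2,266.4),(264,234.5)),cTR=((387.4,263.6),(248.3,245.3)),cBR=((391.4,286),(235,233)),cBL=((368,290),(250.3,221.5)),
l1=((312.8,250.6),(312,218.3)),l2=((360.8,248),(275.8,241)),
bBL=((263,304.4),(327,188)),bBR=((406.6,293.6),(219.5,256)),
wTL=((433,251),(178,228)) and ((433,251),(214,304)),wTR=((541,260),(113,347)),wBR=((538,368),(81,265)),wBL=((427,360),(178,228)),
mTL=((115,282),(442,153)),mTR=((211,294),(370,179)),mBR=((208,327),(357,158)),mBL=((111,313),(431,132)))
for k,(a,b) in D.items():
    p,e=tri([ray("top",a),ray("scene",b)]); print(k,p,"miss %.1f"%e)
E
```

```text
hub [526.   55.9  97.8] miss 0.1
jar [536.2 -28.1 104.9] miss 0.7
cTL [561.2 -82.3  93.8] miss 0.3
cTR [ 568. -124.   97.] miss 1.5
cBR [ 526.2 -132.2   94.5] miss 1.3
cBL [517.  -90.1  91.9] miss 0.3
l1 [587.5  15.9 108.4] miss 0.4
l2 [594.8 -73.8 106.9] miss 0.5
bBL [486.1 116.1  26.1] miss 1.4
bBR [ 514.9 -172.7   22.9] miss 0.8
wTL [ 603.5 -231.1    8. ] miss 1.0
wTR [ 589.2 -443.    23.7] miss 0.8
wBR [ 376.1 -430.7   19.1] miss 1.2
wBL [ 384.1 -216.    -1.7] miss 2.8
mTL [523.4 431.  -10. ] miss 2.7
mTR [504.1 226.    4.3] miss 0.1
mBR [438.3 229.7  10.3] miss 2.9
mBL [461.1 435.6   1.1] miss 3.4
```

```bash
cat >> h.py <<'E'
np.set_printoptions(precision=1,suppress=True)
def plan(x,y,z,yawdeg,s=None):
    "tool-frame shift (cm) and turn (rad) from the present pose to TCP x,y,z, tool down, tool x at yawdeg"
    s=s or r.sense(); T=Q(s['tool_rot'])
    t=R.from_euler('z',yawdeg,degrees=True)*R.from_euler('x',180,degrees=True)
    d=T.inv().apply(np.array([x,y,z])-s['position'])/10
    print("shift cm",np.round(d,2),"turn",np.round((T.inv()*t).as_rotvec(),3), "t %.1f"%s['clock'])
def snap(n,f):
    s=r.sense(); im=r.get_image(n)[:,:,::-1].copy(); cv2.imwrite(f,im); return s,im
E
python3 -c "
from h import *
plan(500,-100,300,5.5)"
```

```text
shift cm [ 45.9 -35.2  -6.1] turn [-0.  -0.   0.2] t 0.1
```

Careful with the scale: shifts go in shares of 80 cm and turns go in shares of 90 degrees. That gives: 45.9 cm / 80 = 0.5738, -35.2 cm / 80 = -0.44, 0.157 rad / 1.5708 = 0.0999.

{"api": "arm_command", "payload": {"increments": [{"x": 0.5738, "y": -0.44, "z": -0.0763, "az": 0.0999}, {"x": 0.5738, "y": -0.44, "z": -0.0763, "az": 0.0999}, {"x": 0.5738, "y": -0.44, "z": -0.0763, "az": 0.0999}, {"x": 0.5738, "y": -0.44, "z": -0.0763, "az": 0.0999}, {"x": 0.5738, "y": -0.44, "z": -0.0763, "az": 0.0999}, {"x": 0.5738, "y": -0.44, "z": -0.0763, "az": 0.0999}, {"x": 0.5738, "y": -0.44, "z": -0.0763, "az": 0.0999}, {"x": 0.5738, "y": -0.44, "z": -0.0763, "az": 0.0999}, {"x": 0.5738, "y": -0.44, "z": -0.0763, "az": 0.0999}, {"x": 0.5738, "y": -0.44, "z": -0.0763, "az": 0.0999}, {"x": 0.5738, "y": -0.44, "z": -0.0763, "az": 0.0999}, {"x": 0.5738, "y": -0.44, "z": -0.0763, "az": 0.0999}, {"x": 0.5738, "y": -0.44, "z": -0.0763, "az": 0.0999}, {"x": 0.5738, "y": -0.44, "z": -0.0763, "az": 0.0999}]}}

```text
$.increments[0]: bad value
```

```bash
sed -i 's/precision=1/precision=3/' h.py; python3 -c "
from h import *
import pickle
s,im=snap('wrist','pics/wA.png'); pickle.dump(s,open('sA.pkl','wb')); print(s['position'],s['tool_rot'])
plan(500,40,300,5.5)"
```

```text
[ 144.347 -556.077  237.908] [-0.001  0.992  0.127  0.   ]
shift cm [ 49.39 -48.79  -6.12] turn [-0.001 -0.     0.158] t 0.1
```

Scaled: 45.9 cm / 80 = 0.5738, 4.6 cm / 80 = 0.0575, 0.157 rad / 1.5708 = 0.0999.

{"api": "arm_command", "payload": {"increments": [{"x": 0.0575, "y": -0.0438, "z": -0.0075, "az": 0.0102}, {"x": 0.115, "y": -0.0875, "z": -0.015, "az": 0.0204}, {"x": 0.1725, "y": -0.1313, "z": -0.0225, "az": 0.0306}, {"x": 0.23, "y": -0.175, "z": -0.03, "az": 0.0407}, {"x": 0.2875, "y": -0.2188, "z": -0.0375, "az": 0.0509}, {"x": 0.345, "y": -0.2625, "z": -0.045, "az": 0.0611}, {"x": 0.4025, "y": -0.3063, "z": -0.0525, "az": 0.0713}, {"x": 0.46, "y": -0.35, "z": -0.06, "az": 0.0815}, {"x": 0.5175, "y": -0.3938, "z": -0.0675, "az": 0.0917}, {"x": 0.5738, "y": -0.44, "z": -0.0763, "az": 0.0999}, {"x": 0.5738, "y": -0.44, "z": -0.0763, "az": 0.0999}, {"x": 0.5738, "y": -0.44, "z": -0.0763, "az": 0.0999}]}}

```text
$.increments[0]: bad value
```

Scaled: 45.9 cm / 80 = 0.5738, 4.6 cm / 80 = 0.0575, 0.157 rad / 1.5708 = 0.0999.

{"api": "arm_command", "payload": {"increments": [{"x": 0.0575, "y": -0.0438, "z": -0.0075, "ax": 0, "ay": 0, "az": 0.0102}, {"x": 0.115, "y": -0.0875, "z": -0.015, "ax": 0, "ay": 0, "az": 0.0204}, {"x": 0.1725, "y": -0.1313, "z": -0.0225, "ax": 0, "ay": 0, "az": 0.0306}, {"x": 0.23, "y": -0.175, "z": -0.03, "ax": 0, "ay": 0, "az": 0.0407}, {"x": 0.2875, "y": -0.2188, "z": -0.0375, "ax": 0, "ay": 0, "az": 0.0509}, {"x": 0.345, "y": -0.2625, "z": -0.045, "ax": 0, "ay": 0, "az": 0.0611}, {"x": 0.4025, "y": -0.3063, "z": -0.0525, "ax": 0, "ay": 0, "az": 0.0713}, {"x": 0.46, "y": -0.35, "z": -0.06, "ax": 0, "ay": 0, "az": 0.0815}, {"x": 0.5175, "y": -0.3938, "z": -0.0675, "ax": 0, "ay": 0, "az": 0.0917}, {"x": 0.5738, "y": -0.44, "z": -0.0763, "ax": 0, "ay": 0, "az": 0.0999}, {"x": 0.5738, "y": -0.44, "z": -0.0763, "ax": 0, "ay": 0, "az": 0.0999}, {"x": 0.5738, "y": -0.44, "z": -0.0763, "ax": 0, "ay": 0, "az": 0.0999}]}}

```text
clock: 1.65
position: [499.9, -100.6, 299.2]
tool_rot: [-0.0, 0.999, 0.049, -0.001]
contact_force: [-0.5, -0.1, 0.1]
finger_gap: 88.3
grasp_force: 0.0
```

```bash
python3 -c "
from h import *
import pickle
s,im=snap('wrist','pics/wA.png'); pickle.dump(s,open('sA.pkl','wb'))"
```

```text
(no output)
```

Scaled: -13.9 cm / 80 = -0.1738, 1.3 cm / 80 = 0.0163.

{"api": "arm_command", "payload": {"increments": [{"x": 0.0163, "y": -0.1738, "z": 0, "ax": 0, "ay": 0, "az": 0}, {"x": 0.0163, "y": -0.1738, "z": 0, "ax": 0, "ay": 0, "az": 0}, {"x": 0.0163, "y": -0.1738, "z": 0, "ax": 0, "ay": 0, "az": 0}, {"x": 0.0163, "y": -0.1738, "z": 0, "ax": 0, "ay": 0, "az": 0}, {"x": 0.0163, "y": -0.1738, "z": 0, "ax": 0, "ay": 0, "az": 0}]}}

```text
clock: 2.33
position: [499.9, 37.1, 299.6]
tool_rot: [0.0, 0.999, 0.047, -0.0]
contact_force: [0.4, 0.0, -0.2]
finger_gap: 88.2
grasp_force: 0.0
```

```bash
python3 -c "
from h import *
import pickle
s,im=snap('wrist','pics/wB.png'); pickle.dump(s,open('sB.pkl','wb')); print(s['position'])
a=cv2.imread('pics/wA.png')
def big(i,f,y0,y1,x0,x1,k):
    c=cv2.convertScaleAbs(cv2.resize(i[y0:y1,x0:x1],None,fx=k,fy=k,interpolation=cv2.INTER_CUBIC),alpha=1.3); cv2.imwrite(f,c)
big(a,'pics/wA_.png',0,300,120,520,2); big(im,'pics/wB_.png',0,300,200,600,2)"
```

```text
[499.868  37.147 299.624]
```

View pics/wA_.png

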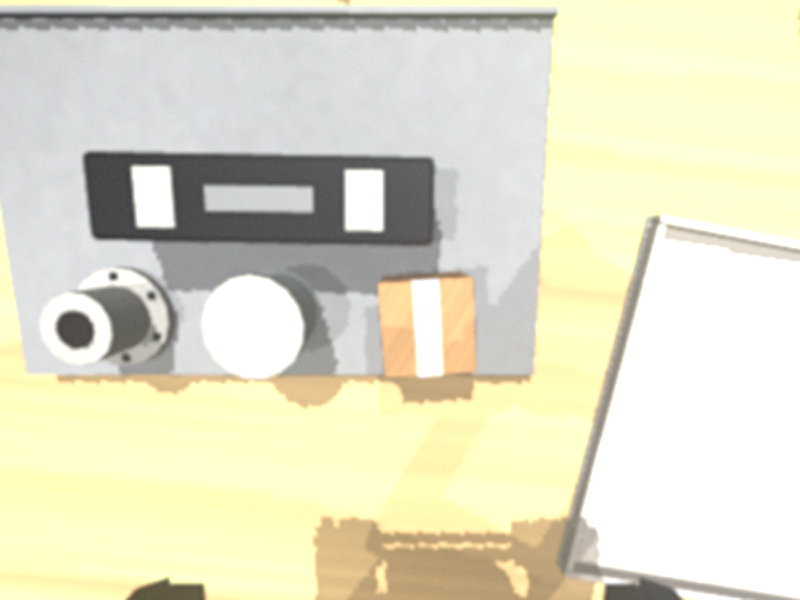

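View pics/wB_.png

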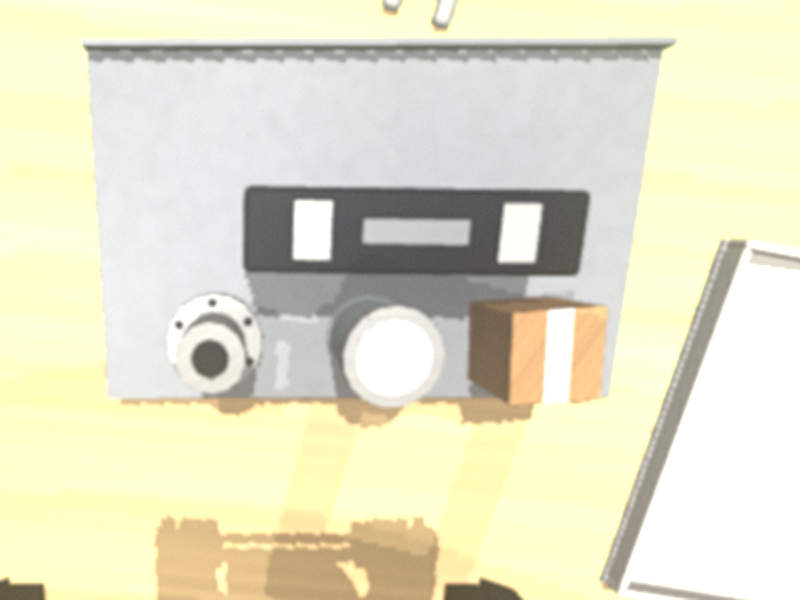

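Both wrist views show the row clearly: crop A hub bore (75,329), jar (254,326), carton centre (428,327); crop B hub (210,359), jar (393,356), carton (557,354).

```bash
python3 - <<'E'
from h import *
import pickle
A=pickle.load(open('sA.pkl','rb'));B=pickle.load(open('sB.pkl','rb'))
D=dict(hub=((75,329),(210,359),100),jar=((254,326),(393,355),110),
cTL=((379,282),(508,309),100),cTR=((473,275),(606,303),100),cBR=((475,374),(604,401),100),cBL=((384,377),(510,403),100),
l1=((152,197),(313,230),110),l2=((364,201),(520,232),110),
kTL=((88,154),(246,187),110),kTR=((433,158),(588,192),110),kBR=((433,244),(580,274),110),kBL=((93,240),(246,270),110),
bBL=((27,374),(109,397),30),bBR=((534,376),(608,397),30),wTL=((654,218),(727,243),25),wBL=((566,572),(606,583),25))
for k,(a,b,z) in D.items():
    a=(120+a[0]/2,a[1]/2);b=(200+b[0]/2,b[1]/2)
    p,e=tri([ray("wrist",a,A),ray("wrist",b,B)]); print(k,p,"miss %.1f"%e, (onz("wrist",a,z,A)+onz("wrist",b,z,B))[:2]/2)
print("top cam at known z")
T=dict(hub=(290.6,283.2,100),jar=(335.8,278.8,110),cTL=(364.2,266.4,100),cTR=(387.4,263.6,100),cBR=(391.4,286,100),cBL=(368,290,100),l1=(312.8,250.6,110),l2=(360.8,248,110),
wTL=(433,251,25),wTR=(541,260,25),wBR=(538,368,25),wBL=(427,360,25),mTL=(115,282,20),mTR=(211,294,20),mBR=(208,327,20),mBL=(111,313,20))
for k,(u,v,z) in T.items(): print(k,onz("top",(u,v),z)[:2])
E
```

```text
hub [525.777  57.174 100.322] miss 0.1 [525.727  57.245]
jar [536.48  -26.85  107.247] miss 0.1 [536.833 -26.807]
cTL [560.759 -81.251  90.884] miss 0.5 [561.249 -79.724]
cTR [ 568.25  -124.102   96.429] miss 0.3 [ 568.368 -123.055]
cBR [ 524.364 -129.831  105.721] miss 0.1 [ 523.43  -131.643]
cBL [518.132 -87.708 100.936] miss 0.3 [517.965 -87.875]
l1 [586.93   17.132 112.571] miss 0.2 [586.986  17.434]
l2 [594.498 -72.462 110.817] miss 0.4 [594.534 -72.588]
kTL [601.877  47.548 102.775] miss 0.3 [601.411  46.075]
kTR [ 614.193 -100.074  105.862] miss 0.1 [613.774 -99.121]
kBR [ 579.886 -103.872  107.822] miss 0.3 [ 579.885 -103.344]
kBL [567.178  44.234 108.563] miss 0.5 [567.232  43.955]
bBL [487.076 115.416  30.383] miss 0.3 [486.99  115.554]
bBR [ 513.746 -172.923   26.199] miss 0.4 [ 514.345 -171.545]
wTL [ 605.717 -232.252    0.803] miss 0.4 [ 604.305 -220.804]
wBL [ 380.673 -220.979   -5.91 ] miss 2.1 [ 394.315 -207.228]
top cam at known z
hub [525.863  55.677]
jar [535.601 -28.556]
cTL [560.745 -81.592]
cTR [ 567.067 -124.993]
cBR [ 525.355 -132.649]
cBL [516.833 -89.181]
l1 [587.154  15.441]
l2 [594.16  -74.064]
wTL [ 601.844 -226.577]
wTR [ 588.707 -443.257]
wBR [ 376.109 -429.429]
wBL [ 385.367 -213.168]
mTL [523.158 421.164]
mTR [503.762 222.387]
mBR [437.574 224.812]
mBL [460.273 424.163]
```

```bash
cat >> h.py <<'E'
def wps(*W):
    s=r.sense()
    for w in W: plan(*w,s=s)
E
python3 -c "
from h import *
wps((542.6,-106,150,9.7),(542.6,-106,62,9.7))"
```

```text
shift cm [ 2.9  14.65 14.97] turn [ 0.     0.    -0.075] t 2.4
shift cm [ 2.9  14.64 23.77] turn [ 0.     0.    -0.075] t 2.4
```

Scaled: 23.7 cm / 80 = 0.2963, 2.9 cm / 80 = 0.0363, -0.075 rad / 1.5708 = -0.0477.

{"api": "arm_command", "payload": {"increments": [{"x": 0.0363, "y": 0.1825, "z": 0.1875, "ax": 0, "ay": 0, "az": -0.0477}, {"x": 0.0363, "y": 0.1825, "z": 0.1875, "ax": 0, "ay": 0, "az": -0.0477}, {"x": 0.0363, "y": 0.1825, "z": 0.1875, "ax": 0, "ay": 0, "az": -0.0477}, {"x": 0.0363, "y": 0.1825, "z": 0.1875, "ax": 0, "ay": 0, "az": -0.0477}, {"x": 0.0363, "y": 0.1825, "z": 0.1875, "ax": 0, "ay": 0, "az": -0.0477}, {"x": 0.0363, "y": 0.1825, "z": 0.1875, "ax": 0, "ay": 0, "az": -0.0477}, {"x": 0.0363, "y": 0.1825, "z": 0.2375, "ax": 0, "ay": 0, "az": -0.0477}, {"x": 0.0363, "y": 0.1825, "z": 0.275, "ax": 0, "ay": 0, "az": -0.0477}, {"x": 0.0363, "y": 0.1825, "z": 0.2963, "ax": 0, "ay": 0, "az": -0.0477}, {"x": 0.0363, "y": 0.1825, "z": 0.2963, "ax": 0, "ay": 0, "az": -0.0477}], "jaw": 6.0}}

```text
clock: 3.62
position: [542.7, -102.7, 62.8]
tool_rot: [-0.0, 0.996, 0.086, -0.0]
contact_force: [0.1, -0.5, -0.2]
finger_gap: 60.3
grasp_force: 0.0
```

```bash
python3 -c "
from h import *
wps((542.6,-106,62,9.7),(542.6,-106,132,9.7),(445,-390,132,9.7),(445,-390,38.5,9.7))"
```

```text
shift cm [-0.07  0.33  0.08] turn [-0.     0.     0.004] t 3.6
shift cm [-0.07  0.32 -6.92] turn [-0.     0.     0.004] t 3.6
shift cm [-14.57  26.62  -6.92] turn [-0.     0.     0.004] t 3.6
shift cm [-14.57  26.62   2.43] turn [-0.     0.     0.004] t 3.6
```

Scaled: 0.3 cm / 80 = 0.0038, 0.1 cm / 80 = 0.0013.

{"api": "arm_command", "payload": {"increments": [{"x": 0, "y": 0.0038, "z": 0.0013, "ax": 0, "ay": 0, "az": 0}, {"x": 0, "y": 0.0038, "z": 0.0013, "ax": 0, "ay": 0, "az": 0}]}}

```text
clock: 3.88
position: [544.3, -107.1, 63.1]
tool_rot: [0.001, 0.996, 0.086, 0.001]
contact_force: [-0.1, -0.2, -0.4]
finger_gap: 60.0
grasp_force: 0.0
```

{"api": "arm_command", "payload": {"increments": [{"x": 0, "y": 0, "z": 0, "ax": 0, "ay": 0, "az": 0}, {"x": 0, "y": 0, "z": 0, "ax": 0, "ay": 0, "az": 0}, {"x": 0, "y": 0, "z": 0, "ax": 0, "ay": 0, "az": 0}, {"x": 0, "y": 0, "z": 0, "ax": 0, "ay": 0, "az": 0}], "jaw": 3.0, "grip_force": 30}}

```text
clock: 4.38
position: [543.6, -106.7, 62.2]
tool_rot: [0.0, 0.996, 0.086, 0.0]
contact_force: [-0.8, 0.0, 3.3]
finger_gap: 43.7
grasp_force: 30.0
```

```bash
python3 -c "
from h import *
print(r.sense()['position'])
wps((542.6,-106,132,9.7),(445,-390,132,9.7),(445,-390,38.5,9.7))"
```

```text
[ 543.638 -106.741   62.203]
shift cm [-0.09 -0.09 -6.98] turn [ 0.001 -0.001  0.002] t 4.4
shift cm [-14.56  26.23  -6.97] turn [ 0.001 -0.001  0.002] t 4.4
shift cm [-14.56  26.22   2.38] turn [ 0.001 -0.001  0.002] t 4.4
```

{"api": "arm_command", "payload": {"increments": [{"x": 0, "y": 0, "z": -0.0375, "ax": 0, "ay": 0, "az": 0}, {"x": 0, "y": 0, "z": -0.0875, "ax": 0, "ay": 0, "az": 0}, {"x": -0.0125, "y": 0.025, "z": -0.0875, "ax": 0, "ay": 0, "az": 0}, {"x": -0.0375, "y": 0.075, "z": -0.0875, "ax": 0, "ay": 0, "az": 0}, {"x": -0.0688, "y": 0.125, "z": -0.0875, "ax": 0, "ay": 0, "az": 0}, {"x": -0.1, "y": 0.175, "z": -0.0875, "ax": 0, "ay": 0, "az": 0}, {"x": -0.1313, "y": 0.225, "z": -0.0875, "ax": 0, "ay": 0, "az": 0}, {"x": -0.1563, "y": 0.275, "z": -0.0875, "ax": 0, "ay": 0, "az": 0}, {"x": -0.175, "y": 0.3125, "z": -0.0875, "ax": 0, "ay": 0, "az": 0}, {"x": -0.1813, "y": 0.3275, "z": -0.0875, "ax": 0, "ay": 0, "az": 0}, {"x": -0.1813, "y": 0.3275, "z": -0.0625, "ax": 0, "ay": 0, "az": 0}, {"x": -0.1813, "y": 0.3275, "z": -0.025, "ax": 0, "ay": 0, "az": 0}, {"x": -0.1813, "y": 0.3275, "z": 0.0125, "ax": 0, "ay": 0, "az": 0}, {"x": -0.1813, "y": 0.3275, "z": 0.025, "ax": 0, "ay": 0, "az": 0}, {"x": -0.1813, "y": 0.3275, "z": 0.0288, "ax": 0, "ay": 0, "az": 0}, {"x": -0.1813, "y": 0.3275, "z": 0.0288, "ax": 0, "ay": 0, "az": 0}, {"x": -0.1813, "y": 0.3275, "z": 0.0288, "ax": 0, "ay": 0, "az": 0}]}}

```text
clock: 6.5
position: [445.9, -390.0, 39.9]
tool_rot: [0.001, 0.996, 0.086, 0.001]
contact_force: [-0.3, 0.7, -1.7]
finger_gap: 43.5
grasp_force: 30.0
```

{"api": "arm_command", "payload": {"increments": [{"x": 0, "y": 0, "z": 0.0025, "ax": 0, "ay": 0, "az": 0}, {"x": 0, "y": 0, "z": 0.0025, "ax": 0, "ay": 0, "az": 0}]}}

```text
clock: 6.75
position: [445.5, -389.8, 37.2]
tool_rot: [0.0, 0.996, 0.086, 0.0]
contact_force: [-0.1, -0.1, -1.0]
finger_gap: 44.1
grasp_force: 30.0
```

Scaled: -12 cm / 80 = -0.15, -9 cm / 80 = -0.1125.

{"api": "arm_command", "payload": {"increments": [{"x": 0, "y": 0, "z": 0, "ax": 0, "ay": 0, "az": 0}, {"x": 0, "y": 0, "z": 0, "ax": 0, "ay": 0, "az": 0}, {"x": 0, "y": 0, "z": -0.05, "ax": 0, "ay": 0, "az": 0}, {"x": 0, "y": 0, "z": -0.1125, "ax": 0, "ay": 0, "az": 0}, {"x": 0, "y": 0, "z": -0.15, "ax": 0, "ay": 0, "az": 0}, {"x": 0, "y": 0, "z": -0.15, "ax": 0, "ay": 0, "az": 0}], "jaw": 6.0}}

```text
clock: 7.5
position: [446.5, -391.0, 159.9]
tool_rot: [0.003, 0.996, 0.086, 0.002]
contact_force: [0.1, 0.4, -0.8]
finger_gap: 60.1
grasp_force: 0.0
```

```bash
python3 -c "
from h import *
print(r.sense()['position'])
snap('wrist','pics/w2.png')
wps((536.5,-27.2,160,5.5),(536.5,-27.2,62,5.5))"
```

```text
[ 446.532 -391.048  159.896]
shift cm [ 15.16 -34.19  -0.29] turn [ 0.002 -0.001  0.076] t 7.5
shift cm [ 15.14 -34.21   9.51] turn [ 0.002 -0.001  0.076] t 7.5
```

Scaled: -34.2 cm / 80 = -0.4275, -5.5 cm / 80 = -0.0688, 0.076 rad / 1.5708 = 0.0484.

{"api": "arm_command", "payload": {"increments": [{"x": 0.03, "y": -0.0688, "z": 0, "ax": 0, "ay": 0, "az": 0.0064}, {"x": 0.0613, "y": -0.1375, "z": 0, "ax": 0, "ay": 0, "az": 0.0127}, {"x": 0.0913, "y": -0.2063, "z": 0, "ax": 0, "ay": 0, "az": 0.0255}, {"x": 0.1225, "y": -0.275, "z": 0, "ax": 0, "ay": 0, "az": 0.0318}, {"x": 0.1525, "y": -0.3438, "z": 0, "ax": 0, "ay": 0, "az": 0.0382}, {"x": 0.1788, "y": -0.4, "z": 0, "ax": 0, "ay": 0, "az": 0.0484}, {"x": 0.19, "y": -0.4275, "z": 0, "ax": 0, "ay": 0, "az": 0.0484}, {"x": 0.19, "y": -0.4275, "z": 0, "ax": 0, "ay": 0, "az": 0.0484}, {"x": 0.19, "y": -0.4275, "z": 0.025, "ax": 0, "ay": 0, "az": 0.0484}, {"x": 0.19, "y": -0.4275, "z": 0.0625, "ax": 0, "ay": 0, "az": 0.0484}, {"x": 0.19, "y": -0.4275, "z": 0.1, "ax": 0, "ay": 0, "az": 0.0484}, {"x": 0.19, "y": -0.4275, "z": 0.1188, "ax": 0, "ay": 0, "az": 0.0484}, {"x": 0.19, "y": -0.4275, "z": 0.1188, "ax": 0, "ay": 0, "az": 0.0484}, {"x": 0.19, "y": -0.4275, "z": 0.1188, "ax": 0, "ay": 0, "az": 0.0484}]}}

```text
clock: 9.3
position: [537.2, -27.0, 62.6]
tool_rot: [0.0, 0.999, 0.048, 0.001]
contact_force: [0.1, 1.5, 0.7]
finger_gap: 60.0
grasp_force: 0.0
```

{"api": "arm_command", "payload": {"increments": [{"x": 0, "y": 0, "z": 0, "ax": 0, "ay": 0, "az": 0}, {"x": 0, "y": 0, "z": 0, "ax": 0, "ay": 0, "az": 0}, {"x": 0, "y": 0, "z": 0, "ax": 0, "ay": 0, "az": 0}, {"x": 0, "y": 0, "z": 0, "ax": 0, "ay": 0, "az": 0}], "jaw": 3.0}}

```text
clock: 9.8
position: [537.4, -26.8, 62.8]
tool_rot: [0.0, 0.999, 0.048, 0.001]
contact_force: [-0.3, -1.5, 7.1]
finger_gap: 45.4
grasp_force: 30.0
```

```bash
python3 -c "
from h import *
print(r.sense()['position'])
wps((536.5,-27.2,132,5.5),(535,-330,132,5.5),(535,-330,38,5.5))"
```

```text
[537.373 -26.847  62.793]
shift cm [-0.08  0.03 -6.92] turn [ 0.001 -0.002 -0.   ] t 9.8
shift cm [-3.13 30.16 -6.9 ] turn [ 0.001 -0.002 -0.   ] t 9.8
shift cm [-3.14 30.15  2.5 ] turn [ 0.001 -0.002 -0.   ] t 9.8
```

Scaled: 30.2 cm / 80 = 0.3775, 2.4 cm / 80 = 0.03.

{"api": "arm_command", "payload": {"increments": [{"x": 0, "y": 0, "z": -0.0375, "ax": 0, "ay": 0, "az": 0}, {"x": 0, "y": 0, "z": -0.0875, "ax": 0, "ay": 0, "az": 0}, {"x": -0.0025, "y": 0.025, "z": -0.0875, "ax": 0, "ay": 0, "az": 0}, {"x": -0.0075, "y": 0.075, "z": -0.0875, "ax": 0, "ay": 0, "az": 0}, {"x": -0.0138, "y": 0.1375, "z": -0.0875, "ax": 0, "ay": 0, "az": 0}, {"x": -0.02, "y": 0.2, "z": -0.0875, "ax": 0, "ay": 0, "az": 0}, {"x": -0.0263, "y": 0.2625, "z": -0.0875, "ax": 0, "ay": 0, "az": 0}, {"x": -0.0325, "y": 0.325, "z": -0.0875, "ax": 0, "ay": 0, "az": 0}, {"x": -0.0375, "y": 0.3625, "z": -0.0875, "ax": 0, "ay": 0, "az": 0}, {"x": -0.0388, "y": 0.3775, "z": -0.0875, "ax": 0, "ay": 0, "az": 0}, {"x": -0.0388, "y": 0.3775, "z": -0.0625, "ax": 0, "ay": 0, "az": 0}, {"x": -0.0388, "y": 0.3775, "z": -0.025, "ax": 0, "ay": 0, "az": 0}, {"x": -0.0388, "y": 0.3775, "z": 0.0125, "ax": 0, "ay": 0, "az": 0}, {"x": -0.0388, "y": 0.3775, "z": 0.025, "ax": 0, "ay": 0, "az": 0}, {"x": -0.0388, "y": 0.3775, "z": 0.03, "ax": 0, "ay": 0, "az": 0}, {"x": -0.0388, "y": 0.3775, "z": 0.03, "ax": 0, "ay": 0, "az": 0}, {"x": -0.0388, "y": 0.3775, "z": 0.03, "ax": 0, "ay": 0, "az": 0}]}}

```text
clock: 11.92
position: [534.9, -329.6, 37.9]
tool_rot: [0.0, 0.999, 0.048, 0.0]
contact_force: [0.2, -0.0, -1.7]
finger_gap: 45.3
grasp_force: 30.0
```

Scaled: -12 cm / 80 = -0.15, -9 cm / 80 = -0.1125.

{"api": "arm_command", "payload": {"increments": [{"x": 0, "y": 0, "z": 0, "ax": 0, "ay": 0, "az": 0}, {"x": 0, "y": 0, "z": 0, "ax": 0, "ay": 0, "az": 0}, {"x": 0, "y": 0, "z": -0.05, "ax": 0, "ay": 0, "az": 0}, {"x": 0, "y": 0, "z": -0.1125, "ax": 0, "ay": 0, "az": 0}, {"x": 0, "y": 0, "z": -0.15, "ax": 0, "ay": 0, "az": 0}, {"x": 0, "y": 0, "z": -0.15, "ax": 0, "ay": 0, "az": 0}], "jaw": 6.0}}

```text
clock: 12.68
position: [536.2, -331.5, 161.2]
tool_rot: [0.002, 0.999, 0.048, 0.002]
contact_force: [-0.1, 0.5, 0.2]
finger_gap: 60.2
grasp_force: 0.0
```

```bash
python3 -c "
from h import *
print(r.sense()['position'])
wps((525.8,56.8,157,5.5),(525.8,56.8,64,5.5))"
```

```text
[ 536.194 -331.543  161.175]
shift cm [  2.68 -38.76   0.24] turn [ 0.005 -0.004 -0.   ] t 12.7
shift cm [  2.64 -38.8    9.54] turn [ 0.005 -0.004 -0.   ] t 12.7
```

Scaled: -38.7 cm / 80 = -0.4838, -38 cm / 80 = -0.475.

{"api": "arm_command", "payload": {"increments": [{"x": 0.005, "y": -0.0713, "z": 0, "ax": 0, "ay": 0, "az": 0}, {"x": 0.01, "y": -0.1425, "z": 0, "ax": 0, "ay": 0, "az": 0}, {"x": 0.015, "y": -0.2125, "z": 0, "ax": 0, "ay": 0, "az": 0}, {"x": 0.02, "y": -0.285, "z": 0, "ax": 0, "ay": 0, "az": 0}, {"x": 0.025, "y": -0.3563, "z": 0, "ax": 0, "ay": 0, "az": 0}, {"x": 0.03, "y": -0.425, "z": 0, "ax": 0, "ay": 0, "az": 0}, {"x": 0.0338, "y": -0.475, "z": 0, "ax": 0, "ay": 0, "az": 0}, {"x": 0.0338, "y": -0.4838, "z": 0, "ax": 0, "ay": 0, "az": 0}, {"x": 0.0338, "y": -0.4838, "z": 0.0125, "ax": 0, "ay": 0, "az": 0}, {"x": 0.0338, "y": -0.4838, "z": 0.05, "ax": 0, "ay": 0, "az": 0}, {"x": 0.0338, "y": -0.4838, "z": 0.0875, "ax": 0, "ay": 0, "az": 0}, {"x": 0.0338, "y": -0.4838, "z": 0.1125, "ax": 0, "ay": 0, "az": 0}, {"x": 0.0338, "y": -0.4838, "z": 0.1175, "ax": 0, "ay": 0, "az": 0}, {"x": 0.0338, "y": -0.4838, "z": 0.1175, "ax": 0, "ay": 0, "az": 0}]}}

```text
clock: 14.42
position: [524.4, 56.8, 63.4]
tool_rot: [0.0, 0.999, 0.047, -0.0]
contact_force: [0.6, 0.2, -0.1]
finger_gap: 60.1
grasp_force: 0.0
```

{"api": "arm_command", "payload": {"increments": [{"x": 0, "y": 0, "z": 0, "ax": 0, "ay": 0, "az": 0}, {"x": 0, "y": 0, "z": 0, "ax": 0, "ay": 0, "az": 0}, {"x": 0, "y": 0, "z": 0, "ax": 0, "ay": 0, "az": 0}, {"x": 0, "y": 0, "z": 0, "ax": 0, "ay": 0, "az": 0}, {"x": 0, "y": 0, "z": 0, "ax": 0, "ay": 0, "az": 0}], "jaw": 2.4, "grip_force": 35}}

```text
clock: 15.05
position: [525.2, 57.3, 64.5]
tool_rot: [0.0, 0.999, 0.048, 0.001]
contact_force: [-0.4, -4.4, 5.5]
finger_gap: 33.1
grasp_force: 35.0
```

```bash
python3 -c "
from h import *
print(r.sense()['position'])
wps((525.8,56.8,132,5.5),(445,-270,132,5.5),(445,-270,38,5.5))"
```

```text
[525.171  57.305  64.498]
shift cm [ 0.07  0.06 -6.75] turn [ 0.001 -0.001  0.   ] t 15.1
shift cm [-11.11  31.82  -6.73] turn [ 0.001 -0.001  0.   ] t 15.1
shift cm [-11.12  31.81   2.67] turn [ 0.001 -0.001  0.   ] t 15.1
```

Scaled: 31.8 cm / 80 = 0.3975, 30 cm / 80 = 0.375.

{"api": "arm_command", "payload": {"increments": [{"x": 0, "y": 0, "z": -0.0375, "ax": 0, "ay": 0, "az": 0}, {"x": 0, "y": 0, "z": -0.0875, "ax": 0, "ay": 0, "az": 0}, {"x": -0.0088, "y": 0.025, "z": -0.0875, "ax": 0, "ay": 0, "az": 0}, {"x": -0.0263, "y": 0.075, "z": -0.0875, "ax": 0, "ay": 0, "az": 0}, {"x": -0.0475, "y": 0.1375, "z": -0.0875, "ax": 0, "ay": 0, "az": 0}, {"x": -0.07, "y": 0.2, "z": -0.0875, "ax": 0, "ay": 0, "az": 0}, {"x": -0.0913, "y": 0.2625, "z": -0.0875, "ax": 0, "ay": 0, "az": 0}, {"x": -0.1138, "y": 0.325, "z": -0.0875, "ax": 0, "ay": 0, "az": 0}, {"x": -0.1313, "y": 0.375, "z": -0.0875, "ax": 0, "ay": 0, "az": 0}, {"x": -0.1388, "y": 0.3975, "z": -0.0875, "ax": 0, "ay": 0, "az": 0}, {"x": -0.1388, "y": 0.3975, "z": -0.0625, "ax": 0, "ay": 0, "az": 0}, {"x": -0.1388, "y": 0.3975, "z": -0.025, "ax": 0, "ay": 0, "az": 0}, {"x": -0.1388, "y": 0.3975, "z": 0.0125, "ax": 0, "ay": 0, "az": 0}, {"x": -0.1388, "y": 0.3975, "z": 0.025, "ax": 0, "ay": 0, "az": 0}, {"x": -0.1388, "y": 0.3975, "z": 0.03, "ax": 0, "ay": 0, "az": 0}, {"x": -0.1388, "y": 0.3975, "z": 0.03, "ax": 0, "ay": 0, "az": 0}, {"x": -0.1388, "y": 0.3975, "z": 0.03, "ax": 0, "ay": 0, "az": 0}]}}

```text
clock: 17.18
position: [445.1, -269.9, 40.7]
tool_rot: [0.001, 0.999, 0.048, 0.001]
contact_force: [0.3, -0.5, -3.3]
finger_gap: 33.4
grasp_force: 35.0
```

Scaled: -20 cm / 80 = -0.25, -14 cm / 80 = -0.175.

{"api": "arm_command", "payload": {"increments": [{"x": 0, "y": 0, "z": 0, "ax": 0, "ay": 0, "az": 0}, {"x": 0, "y": 0, "z": 0, "ax": 0, "ay": 0, "az": 0}, {"x": 0, "y": 0, "z": 0, "ax": 0, "ay": 0, "az": 0}, {"x": 0, "y": 0, "z": -0.05, "ax": 0, "ay": 0, "az": 0}, {"x": 0, "y": 0, "z": -0.1125, "ax": 0, "ay": 0, "az": 0}, {"x": 0, "y": 0, "z": -0.175, "ax": 0, "ay": 0, "az": 0}, {"x": 0, "y": 0, "z": -0.25, "ax": 0, "ay": 0, "az": 0}, {"x": 0, "y": 0, "z": -0.25, "ax": 0, "ay": 0, "az": 0}, {"x": 0, "y": 0, "z": -0.25, "ax": 0, "ay": 0, "az": 0}], "jaw": 6.5}}

```text
clock: 18.3
position: [444.1, -269.2, 239.3]
tool_rot: [-0.0, 0.999, 0.048, -0.0]
contact_force: [-0.6, 0.2, -1.2]
finger_gap: 65.0
grasp_force: 0.0
```

```bash
python3 -c "
from h import *
snap('top','pics/top1.png')
wps((500,-130,300,5.5),(590.7,-27.7,175,94.9),(590.7,-27.7,175,-85.1),(590.7,-27.7,66,-85.1)); print(r.sense()['joint_positions'],r.sense()['position'])"
```

```text
shift cm [  6.92 -13.29  -6.16] turn [-0.002  0.001 -0.   ] t 18.4
shift cm [ 16.95 -22.58   6.34] turn [-0.003 -0.    -1.561] t 18.4
shift cm [ 16.95 -22.58   6.34] turn [-0.     0.003  1.581] t 18.4
shift cm [ 16.96 -22.57  17.24] turn [-0.     0.003  1.581] t 18.4
[-0.774  0.056  1.746 -0.     1.342  0.701] [ 443.681 -268.814  238.304]
```

View pics/top1.png

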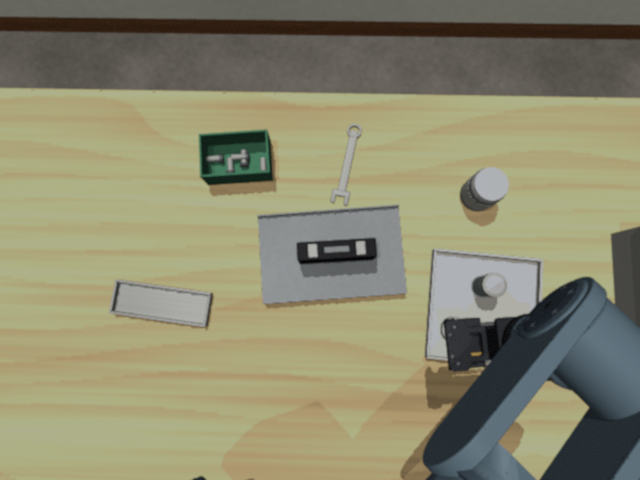

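Board row is cleared; jar at (492,285) in the tray, case untouched at (337,250). Now the case.

Scaled: -22.6 cm / 80 = -0.2825, -20.8 cm / 80 = -0.26, -1.56 rad / 1.5708 = -0.9931.

{"api": "arm_command", "payload": {"increments": [{"x": 0.025, "y": -0.0325, "z": 0, "ax": 0, "ay": 0, "az": -0.1082}, {"x": 0.05, "y": -0.065, "z": 0, "ax": 0, "ay": 0, "az": -0.2165}, {"x": 0.075, "y": -0.0975, "z": 0, "ax": 0, "ay": 0, "az": -0.331}, {"x": 0.1, "y": -0.13, "z": 0, "ax": 0, "ay": 0, "az": -0.4393}, {"x": 0.125, "y": -0.1625, "z": 0, "ax": 0, "ay": 0, "az": -0.5475}, {"x": 0.15, "y": -0.195, "z": 0.0125, "ax": 0, "ay": 0, "az": -0.6621}, {"x": 0.175, "y": -0.2275, "z": 0.025, "ax": 0, "ay": 0, "az": -0.7703}, {"x": 0.2, "y": -0.26, "z": 0.05, "ax": 0, "ay": 0, "az": -0.8785}, {"x": 0.2113, "y": -0.2825, "z": 0.075, "ax": 0, "ay": 0, "az": -0.9931}, {"x": 0.2113, "y": -0.2825, "z": 0.075, "ax": 0, "ay": 0, "az": -0.9931}, {"x": 0.2113, "y": -0.2825, "z": 0.075, "ax": 0, "ay": 0, "az": -0.9931}, {"x": 0.2113, "y": -0.2825, "z": 0.075, "ax": 0, "ay": 0, "az": -0.9931}], "jaw": 6.0}}

```text
clock: 19.85
position: [591.1, -29.3, 180.4]
tool_rot: [0.001, 0.678, 0.735, 0.0]
contact_force: [-0.8, -0.8, 0.2]
finger_gap: 60.0
grasp_force: 0.0
```

```bash
python3 -c "
from h import *
wps((590.7,-27.7,175,94.9),(590.7,-27.7,66,94.9)); s=r.sense();print(s['joint_positions'],s['position'])
s,im=snap('wrist','pics/w3.png')"
```

```text
shift cm [ 0.16 -0.03  0.54] turn [ 0.001  0.001 -0.004] t 19.9
shift cm [ 0.17 -0.04 11.44] turn [ 0.001  0.001 -0.004] t 19.9
[-0.25   0.274  1.618 -0.     1.249 -0.332] [591.107 -29.289 180.438]
```

View pics/w3.png

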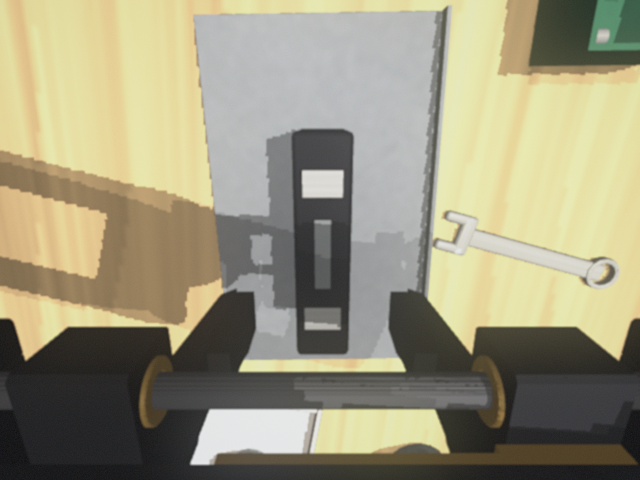

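The case (293–353 px wide band, upright) is centred between the open fingers (255 and 390). Descend and grip.

Scaled: 11.6 cm / 80 = 0.145, 11 cm / 80 = 0.1375.

{"api": "arm_command", "payload": {"increments": [{"x": 0.0025, "y": 0, "z": 0.0375, "ax": 0, "ay": 0, "az": 0}, {"x": 0.0025, "y": 0, "z": 0.075, "ax": 0, "ay": 0, "az": 0}, {"x": 0.0025, "y": 0, "z": 0.1125, "ax": 0, "ay": 0, "az": 0}, {"x": 0.0025, "y": 0, "z": 0.1375, "ax": 0, "ay": 0, "az": 0}, {"x": 0.0025, "y": 0, "z": 0.145, "ax": 0, "ay": 0, "az": 0}, {"x": 0.0025, "y": 0, "z": 0.145, "ax": 0, "ay": 0, "az": 0}]}}

```text
clock: 20.65
position: [591.1, -26.5, 64.1]
tool_rot: [0.0, 0.677, 0.736, 0.0]
contact_force: [0.3, 0.5, 0.7]
finger_gap: 60.2
grasp_force: 0.0
```

{"api": "arm_command", "payload": {"increments": [{"x": 0, "y": 0, "z": 0, "ax": 0, "ay": 0, "az": 0}, {"x": 0, "y": 0, "z": 0, "ax": 0, "ay": 0, "az": 0}, {"x": 0, "y": 0, "z": 0, "ax": 0, "ay": 0, "az": 0}, {"x": 0, "y": 0, "z": 0, "ax": 0, "ay": 0, "az": 0}, {"x": 0, "y": 0, "z": 0, "ax": 0, "ay": 0, "az": 0}], "jaw": 2.6, "grip_force": 45}}

```text
clock: 21.28
position: [591.3, -26.3, 64.5]
tool_rot: [0.0, 0.676, 0.736, 0.0]
contact_force: [-0.8, 0.7, 5.6]
finger_gap: 35.8
grasp_force: 45.0
```

```bash
python3 -c "
from h import *
wps((590.7,-27.7,145,94.9),(481,323,145,84),(481,323,38,84)); s=r.sense();print(s['position'])"
```

```text
shift cm [-0.13 -0.06 -8.05] turn [ 0.001  0.    -0.001] t 21.3
shift cm [35.74 -8.02 -8.07] turn [0.001 0.    0.19 ] t 21.3
shift cm [35.74 -8.03  2.63] turn [0.001 0.    0.19 ] t 21.3
[591.296 -26.323  64.464]
```

Scaled: 35.7 cm / 80 = 0.4463, 34.5 cm / 80 = 0.4313, 0.19 rad / 1.5708 = 0.121.

{"api": "arm_command", "payload": {"increments": [{"x": 0, "y": 0, "z": -0.0375, "ax": 0, "ay": 0, "az": 0}, {"x": 0, "y": 0, "z": -0.0875, "ax": 0, "ay": 0, "az": 0}, {"x": 0.025, "y": -0.005, "z": -0.1, "ax": 0, "ay": 0, "az": 0.0064}, {"x": 0.075, "y": -0.0163, "z": -0.1, "ax": 0, "ay": 0, "az": 0.0255}, {"x": 0.1375, "y": -0.03, "z": -0.1, "ax": 0, "ay": 0, "az": 0.0446}, {"x": 0.2, "y": -0.045, "z": -0.1, "ax": 0, "ay": 0, "az": 0.0637}, {"x": 0.2625, "y": -0.0588, "z": -0.1, "ax": 0, "ay": 0, "az": 0.0828}, {"x": 0.325, "y": -0.0725, "z": -0.1, "ax": 0, "ay": 0, "az": 0.0955}, {"x": 0.3875, "y": -0.0875, "z": -0.1, "ax": 0, "ay": 0, "az": 0.1082}, {"x": 0.4313, "y": -0.0975, "z": -0.1, "ax": 0, "ay": 0, "az": 0.121}, {"x": 0.4463, "y": -0.1, "z": -0.1, "ax": 0, "ay": 0, "az": 0.121}, {"x": 0.4463, "y": -0.1, "z": -0.1, "ax": 0, "ay": 0, "az": 0.121}, {"x": 0.4463, "y": -0.1, "z": -0.1, "ax": 0, "ay": 0, "az": 0.121}]}}

```text
clock: 22.9
position: [481.0, 321.4, 143.3]
tool_rot: [0.0, 0.744, 0.669, -0.001]
contact_force: [-0.2, -1.4, -4.9]
finger_gap: 36.0
grasp_force: 45.0
```

```bash
python3 -c "
from h import *
import pickle
s,im=snap('wrist','pics/w4.png');pickle.dump(s,open('s4.pkl','wb'))
print(s['position'],s['grasp_force'])
wps((481,323,145,84))"
```

```text
[480.994 321.425 143.251] 44.99503162689507
shift cm [ 0.16 -0.03 -0.16] turn [-0.     0.001 -0.002] t 22.9
```

View pics/w4.png

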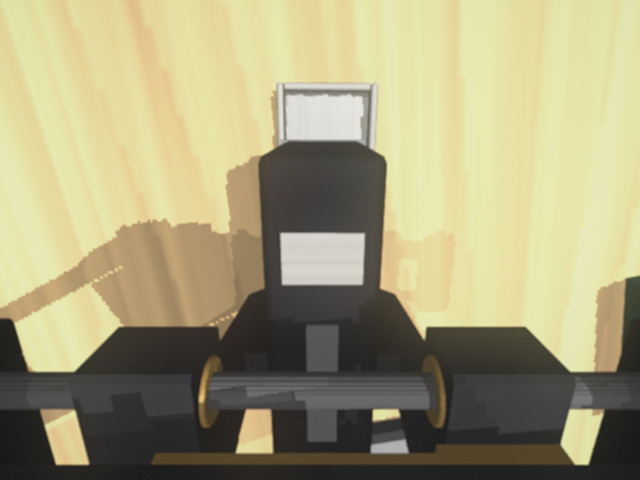

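```bash
python3 -c "
from h import *
import pickle
s=pickle.load(open('s4.pkl','rb'))
a,b,c,d=[onz('wrist',p,20,s)[:2] for p in ((277,85),(378,84),(277,140),(377,140))]
print(a,b,c,d,np.linalg.norm(a-b))
m=(a+b)/2; 
for y in (-4,-6,-8):
  t=np.radians(y); ax=np.array([-np.sin(t),np.cos(t)]); print(y,m-100*ax)
t=[onz('wrist',p,223-0,s) for p in ()]
k=[onz('wrist',p,188,s)[:2] for p in ((261,160),(386,158))]; print(k,np.linalg.norm(k[0]-k[1]),'case end mid',(k[0]+k[1])/2)
"
```

```text
[461.109 429.455] [529.429 422.876] [455.954 393.68 ] [526.616 386.232] 68.63622237595317
-4 [488.293 326.409]
-6 [484.816 326.713]
-8 [481.352 327.139]
[array([471.705, 395.079]), array([505.431, 392.06 ])] 33.86138444227437 case end mid [488.568 393.57 ]
```

Tray far rim corners at (277,85),(378,84) give a centre about (484,325), yaw −6°; a small shift, then lower.

Scaled: 10.2 cm / 80 = 0.1275, 10 cm / 80 = 0.125.

{"api": "arm_command", "payload": {"increments": [{"x": 0.0063, "y": 0.0025, "z": 0.025, "ax": 0, "ay": 0, "az": 0}, {"x": 0.0063, "y": 0.0025, "z": 0.0625, "ax": 0, "ay": 0, "az": 0}, {"x": 0.0063, "y": 0.0025, "z": 0.0938, "ax": 0, "ay": 0, "az": 0}, {"x": 0.0063, "y": 0.0025, "z": 0.1125, "ax": 0, "ay": 0, "az": 0}, {"x": 0.0063, "y": 0.0025, "z": 0.125, "ax": 0, "ay": 0, "az": 0}, {"x": 0.0063, "y": 0.0025, "z": 0.1275, "ax": 0, "ay": 0, "az": 0}, {"x": 0.0063, "y": 0.0025, "z": 0.1275, "ax": 0, "ay": 0, "az": 0}, {"x": 0.0063, "y": 0.0025, "z": 0.1275, "ax": 0, "ay": 0, "az": 0}]}}

```text
clock: 23.95
position: [483.9, 327.7, 42.7]
tool_rot: [0.0, 0.743, 0.669, 0.001]
contact_force: [0.1, 0.1, -4.4]
finger_gap: 35.9
grasp_force: 45.0
```

Scaled: 0.25 cm / 80 = 0.0031, 0.15 cm / 80 = 0.0019.

{"api": "arm_command", "payload": {"increments": [{"x": 0, "y": 0, "z": 0.0019, "ax": 0, "ay": 0, "az": 0}, {"x": 0, "y": 0, "z": 0.0031, "ax": 0, "ay": 0, "az": 0}, {"x": 0, "y": 0, "z": 0.0031, "ax": 0, "ay": 0, "az": 0}, {"x": 0, "y": 0, "z": 0.0031, "ax": 0, "ay": 0, "az": 0}]}}

```text
clock: 24.45
position: [483.4, 327.5, 39.5]
tool_rot: [0.0, 0.743, 0.669, 0.0]
contact_force: [-1.2, 0.3, -0.1]
finger_gap: 35.8
grasp_force: 45.0
```

Scaled: -24 cm / 80 = -0.3, -20 cm / 80 = -0.25.

{"api": "arm_command", "payload": {"increments": [{"x": 0, "y": 0, "z": 0, "ax": 0, "ay": 0, "az": 0}, {"x": 0, "y": 0, "z": 0, "ax": 0, "ay": 0, "az": 0}, {"x": 0, "y": 0, "z": 0, "ax": 0, "ay": 0, "az": 0}, {"x": 0, "y": 0, "z": -0.05, "ax": 0, "ay": 0, "az": 0}, {"x": 0, "y": 0, "z": -0.1125, "ax": 0, "ay": 0, "az": 0}, {"x": 0, "y": 0, "z": -0.175, "ax": 0, "ay": 0, "az": 0}, {"x": 0, "y": 0, "z": -0.25, "ax": 0, "ay": 0, "az": 0}, {"x": 0, "y": 0, "z": -0.3, "ax": 0, "ay": 0, "az": 0}, {"x": -0.075, "y": 0, "z": -0.3, "ax": 0, "ay": 0, "az": 0}, {"x": -0.075, "y": 0, "z": -0.3, "ax": 0, "ay": 0, "az": 0}, {"x": -0.075, "y": 0, "z": -0.3, "ax": 0, "ay": 0, "az": 0}], "jaw": 6.0}}

```text
clock: 25.82
position: [477.1, 267.8, 279.4]
tool_rot: [-0.0, 0.744, 0.669, 0.0]
contact_force: [-0.6, -0.3, 0.8]
finger_gap: 59.6
grasp_force: 0.0
```

```bash
python3 -c "
from h import *
s,im=snap('wrist','pics/w5.png')
import pickle;pickle.dump(s,open('s5.pkl','wb'))
print(s['position'])
wps((445.1,-270,200,5.5),(445.1,-270,40,5.5),(445.1,-330,200,5.5))"
```

```text
[477.08  267.767 279.36 ]
shift cm [-53.86   2.47   7.9 ] turn [-0.   -0.    1.37] t 25.9
shift cm [-53.86   2.47  23.9 ] turn [-0.   -0.    1.37] t 25.9
shift cm [-59.82   3.1    7.89] turn [-0.   -0.    1.37] t 25.9
```

View pics/w5.png

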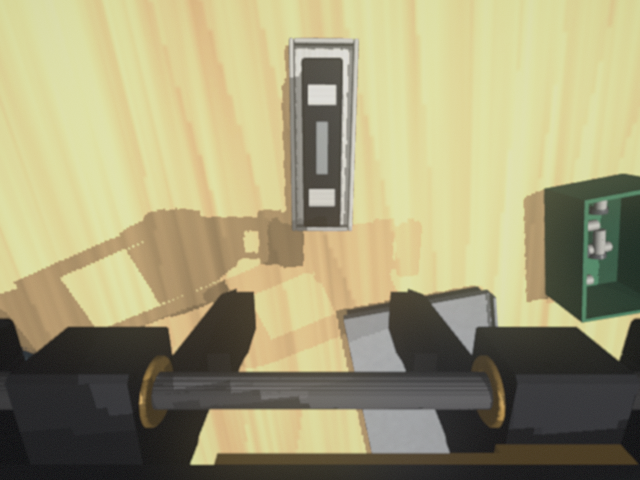

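```bash
python3 -c "
from h import *
import pickle;s=pickle.load(open('s5.pkl','rb'))
l=[onz('wrist',p,85,s)[:2] for p in ((322,94),(322,197))]; t=[onz('wrist',p,20,s)[:2] for p in ((291,40),(357,40),(351,230),(291,228))]
print(sum(l)/2,sum(t)/4,l,t)"
```

```text
[482.935 326.777] [483.569 328.488] [array([487.663, 371.712]), array([478.206, 281.842])] [array([462.829, 428.611]), array([527.78 , 421.761]), array([506.148, 226.965]), array([437.519, 236.614])]
```

Scaled: -53.9 cm / 80 = -0.6738, -48.5 cm / 80 = -0.6063, 1.37 rad / 1.5708 = 0.8722.

{"api": "arm_command", "payload": {"increments": [{"x": -0.0675, "y": 0.0038, "z": 0, "ax": 0, "ay": 0, "az": 0.0872}, {"x": -0.135, "y": 0.0063, "z": 0, "ax": 0, "ay": 0, "az": 0.1744}, {"x": -0.2025, "y": 0.01, "z": 0, "ax": 0, "ay": 0, "az": 0.2617}, {"x": -0.2688, "y": 0.0125, "z": 0, "ax": 0, "ay": 0, "az": 0.3489}, {"x": -0.3375, "y": 0.015, "z": 0, "ax": 0, "ay": 0, "az": 0.4361}, {"x": -0.4038, "y": 0.0188, "z": 0, "ax": 0, "ay": 0, "az": 0.5233}, {"x": -0.4713, "y": 0.0213, "z": 0, "ax": 0, "ay": 0, "az": 0.6112}, {"x": -0.5375, "y": 0.025, "z": 0, "ax": 0, "ay": 0, "az": 0.6977}, {"x": -0.6063, "y": 0.0275, "z": 0.025, "ax": 0, "ay": 0, "az": 0.785}, {"x": -0.6738, "y": 0.0313, "z": 0.075, "ax": 0, "ay": 0, "az": 0.8722}, {"x": -0.6738, "y": 0.0313, "z": 0.1, "ax": 0, "ay": 0, "az": 0.8722}, {"x": -0.6738, "y": 0.0313, "z": 0.1, "ax": 0, "ay": 0, "az": 0.8722}, {"x": -0.6738, "y": 0.0313, "z": 0.1, "ax": 0, "ay": 0, "az": 0.8722}, {"x": -0.6738, "y": 0.0313, "z": 0.1, "ax": 0, "ay": 0, "az": 0.8722}]}}

```text
clock: 27.62
position: [446.4, -270.7, 200.7]
tool_rot: [0.001, 0.999, 0.049, 0.001]
contact_force: [-0.5, -0.4, 0.4]
finger_gap: 60.0
grasp_force: 0.0
```

```bash
python3 -c "
from h import *
s,im=snap('wrist','pics/w6.png'); print(s['position'])
wps((445.1,-270,40,5.5))"
```

```text
[ 446.37  -270.681  200.703]
shift cm [-0.13 -0.11 16.06] turn [ 0.002 -0.002  0.001] t 27.7
```

View pics/w6.png

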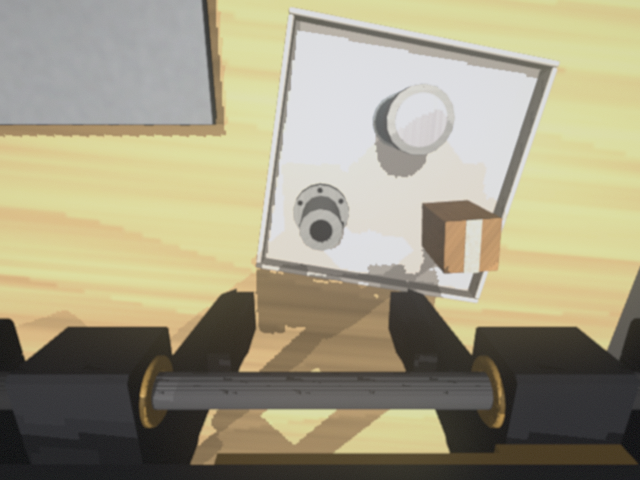

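Case sits centred within 2 mm (wrist check). Hub (320,215), jar (420,120) and carton (465,237) stand in the white tray, hub centred between the fingers.

Scaled: 16 cm / 80 = 0.2, 15.8 cm / 80 = 0.1975.

{"api": "arm_command", "payload": {"increments": [{"x": -0.0013, "y": 0, "z": 0.0625, "ax": 0, "ay": 0, "az": 0}, {"x": -0.0013, "y": 0, "z": 0.125, "ax": 0, "ay": 0, "az": 0}, {"x": -0.0013, "y": 0, "z": 0.175, "ax": 0, "ay": 0, "az": 0}, {"x": -0.0013, "y": 0, "z": 0.1975, "ax": 0, "ay": 0, "az": 0}, {"x": -0.0013, "y": 0, "z": 0.2, "ax": 0, "ay": 0, "az": 0}, {"x": -0.0013, "y": 0, "z": 0.2, "ax": 0, "ay": 0, "az": 0}, {"x": -0.0013, "y": 0, "z": 0.2, "ax": 0, "ay": 0, "az": 0}]}}

```text
clock: 28.55
position: [445.4, -271.9, 40.9]
tool_rot: [0.001, 0.999, 0.048, 0.001]
contact_force: [0.2, -0.8, 0.8]
finger_gap: 60.0
grasp_force: 0.0
```

{"api": "arm_command", "payload": {"increments": [{"x": 0, "y": 0, "z": 0, "ax": 0, "ay": 0, "az": 0}, {"x": 0, "y": 0, "z": 0, "ax": 0, "ay": 0, "az": 0}, {"x": 0, "y": 0, "z": 0, "ax": 0, "ay": 0, "az": 0}, {"x": 0, "y": 0, "z": 0, "ax": 0, "ay": 0, "az": 0}, {"x": 0, "y": 0, "z": 0, "ax": 0, "ay": 0, "az": 0}], "jaw": 2.4, "grip_force": 35}}

```text
clock: 29.18
position: [444.4, -270.8, 39.4]
tool_rot: [-0.0, 0.999, 0.048, -0.0]
contact_force: [-0.3, 2.7, 5.5]
finger_gap: 33.2
grasp_force: 35.0
```

```bash
python3 -c "
from h import *
s=r.sense(); print(s['position']); z=s['position'][2]
wps((445.1,-270,z+95,5.5),(525.2,57.3,z+95,5.5),(525.2,57.3,z+25,5.5))"
```

```text
[ 444.366 -270.786   39.426]
shift cm [ 0.08 -0.08 -9.5 ] turn [-0.  0. -0.] t 29.2
shift cm [ 11.18 -31.89  -9.49] turn [-0.  0. -0.] t 29.2
shift cm [ 11.18 -31.89  -2.49] turn [-0.  0. -0.] t 29.2
```

{"api": "arm_command", "payload": {"increments": [{"x": 0, "y": 0, "z": -0.05, "ax": 0, "ay": 0, "az": 0}, {"x": 0, "y": 0, "z": -0.1125, "ax": 0, "ay": 0, "az": 0}, {"x": 0.0088, "y": -0.025, "z": -0.1188, "ax": 0, "ay": 0, "az": 0}, {"x": 0.0263, "y": -0.075, "z": -0.1188, "ax": 0, "ay": 0, "az": 0}, {"x": 0.0488, "y": -0.1375, "z": -0.1188, "ax": 0, "ay": 0, "az": 0}, {"x": 0.07, "y": -0.2, "z": -0.1188, "ax": 0, "ay": 0, "az": 0}, {"x": 0.0925, "y": -0.2625, "z": -0.1188, "ax": 0, "ay": 0, "az": 0}, {"x": 0.1138, "y": -0.325, "z": -0.1188, "ax": 0, "ay": 0, "az": 0}, {"x": 0.1313, "y": -0.375, "z": -0.1188, "ax": 0, "ay": 0, "az": 0}, {"x": 0.14, "y": -0.3988, "z": -0.1188, "ax": 0, "ay": 0, "az": 0}, {"x": 0.14, "y": -0.3988, "z": -0.1188, "ax": 0, "ay": 0, "az": 0}, {"x": 0.14, "y": -0.3988, "z": -0.0938, "ax": 0, "ay": 0, "az": 0}, {"x": 0.14, "y": -0.3988, "z": -0.0625, "ax": 0, "ay": 0, "az": 0}, {"x": 0.14, "y": -0.3988, "z": -0.0438, "ax": 0, "ay": 0, "az": 0}, {"x": 0.14, "y": -0.3988, "z": -0.035, "ax": 0, "ay": 0, "az": 0}, {"x": 0.14, "y": -0.3988, "z": -0.0325, "ax": 0, "ay": 0, "az": 0}, {"x": 0.14, "y": -0.3988, "z": -0.0325, "ax": 0, "ay": 0, "az": 0}]}}

```text
clock: 31.3
position: [525.8, 57.1, 65.7]
tool_rot: [0.0, 0.999, 0.048, 0.0]
contact_force: [-0.1, -0.2, -3.7]
finger_gap: 33.3
grasp_force: 35.0
```

Lower about 1 mm more, release and rise.

Scaled: 0.12 cm / 80 = 0.0015, -0.1 cm / 80 = -0.0013.

{"api": "arm_command", "payload": {"increments": [{"x": -0.0013, "y": 0, "z": 0.0015, "ax": 0, "ay": 0, "az": 0}, {"x": -0.0013, "y": 0, "z": 0.0015, "ax": 0, "ay": 0, "az": 0}, {"x": -0.0013, "y": 0, "z": 0.0015, "ax": 0, "ay": 0, "az": 0}]}}

```text
clock: 31.68
position: [524.7, 57.1, 64.5]
tool_rot: [0.0, 0.999, 0.048, 0.0]
contact_force: [-0.3, -0.4, -1.1]
finger_gap: 33.2
grasp_force: 35.0
```

Scaled: -12 cm / 80 = -0.15, -8 cm / 80 = -0.1.

{"api": "arm_command", "payload": {"increments": [{"x": 0, "y": 0, "z": 0, "ax": 0, "ay": 0, "az": 0}, {"x": 0, "y": 0, "z": 0, "ax": 0, "ay": 0, "az": 0}, {"x": 0, "y": 0, "z": 0, "ax": 0, "ay": 0, "az": 0}, {"x": 0, "y": 0, "z": -0.05, "ax": 0, "ay": 0, "az": 0}, {"x": 0, "y": 0, "z": -0.1, "ax": 0, "ay": 0, "az": 0}, {"x": 0, "y": 0, "z": -0.15, "ax": 0, "ay": 0, "az": 0}, {"x": 0, "y": 0, "z": -0.15, "ax": 0, "ay": 0, "az": 0}, {"x": 0, "y": 0, "z": -0.15, "ax": 0, "ay": 0, "az": 0}], "jaw": 6.0}}

```text
clock: 32.67
position: [523.9, 57.2, 183.5]
tool_rot: [-0.0, 0.999, 0.048, -0.0]
contact_force: [-0.0, -0.1, -0.3]
finger_gap: 59.6
grasp_force: 0.0
```

```bash
python3 -c "
from h import *
s=r.sense(); print(s['position'])
wps((535,-329.6,184,5.5),(535,-329.6,38,5.5))"
```

```text
[523.926  57.202 183.477]
shift cm [-2.6  38.61 -0.06] turn [-0.     0.001 -0.   ] t 32.7
shift cm [-2.59 38.61 14.54] turn [-0.     0.001 -0.   ] t 32.7
```

Scaled: 38.6 cm / 80 = 0.4825, -2.6 cm / 80 = -0.0325.

{"api": "arm_command", "payload": {"increments": [{"x": -0.005, "y": 0.0713, "z": 0, "ax": 0, "ay": 0, "az": 0}, {"x": -0.01, "y": 0.1425, "z": 0, "ax": 0, "ay": 0, "az": 0}, {"x": -0.015, "y": 0.2125, "z": 0, "ax": 0, "ay": 0, "az": 0}, {"x": -0.02, "y": 0.285, "z": 0, "ax": 0, "ay": 0, "az": 0}, {"x": -0.025, "y": 0.3563, "z": 0, "ax": 0, "ay": 0, "az": 0}, {"x": -0.0288, "y": 0.425, "z": 0, "ax": 0, "ay": 0, "az": 0}, {"x": -0.0325, "y": 0.475, "z": 0, "ax": 0, "ay": 0, "az": 0}, {"x": -0.0325, "y": 0.4825, "z": 0.0125, "ax": 0, "ay": 0, "az": 0}, {"x": -0.0325, "y": 0.4825, "z": 0.0375, "ax": 0, "ay": 0, "az": 0}, {"x": -0.0325, "y": 0.4825, "z": 0.075, "ax": 0, "ay": 0, "az": 0}, {"x": -0.0325, "y": 0.4825, "z": 0.125, "ax": 0, "ay": 0, "az": 0}, {"x": -0.0325, "y": 0.4825, "z": 0.1625, "ax": 0, "ay": 0, "az": 0}, {"x": -0.0325, "y": 0.4825, "z": 0.1813, "ax": 0, "ay": 0, "az": 0}, {"x": -0.0325, "y": 0.4825, "z": 0.1813, "ax": 0, "ay": 0, "az": 0}, {"x": -0.0325, "y": 0.4825, "z": 0.1813, "ax": 0, "ay": 0, "az": 0}]}}

```text
clock: 34.55
position: [536.2, -329.7, 40.1]
tool_rot: [0.001, 0.999, 0.048, 0.001]
contact_force: [-0.1, 1.6, 0.2]
finger_gap: 60.1
grasp_force: 0.0
```

{"api": "arm_command", "payload": {"increments": [{"x": 0, "y": 0, "z": 0, "ax": 0, "ay": 0, "az": 0}, {"x": 0, "y": 0, "z": 0, "ax": 0, "ay": 0, "az": 0}, {"x": 0, "y": 0, "z": 0, "ax": 0, "ay": 0, "az": 0}, {"x": 0, "y": 0, "z": 0, "ax": 0, "ay": 0, "az": 0}], "jaw": 3.0, "grip_force": 30}}

```text
clock: 35.05
position: [536.0, -330.1, 40.3]
tool_rot: [0.001, 0.999, 0.048, 0.001]
contact_force: [-0.9, 2.7, 6.6]
finger_gap: 45.4
grasp_force: 30.0
```

```bash
python3 -c "
from h import *
s=r.sense(); print(s['position']); z=s['position'][2]
wps((537.3,-26.9,z+95,5.5),(537.3,-26.9,z+25,5.5))"
```

```text
[ 535.984 -330.12    40.279]
shift cm [  3.04 -30.16  -9.53] turn [ 0.001 -0.001 -0.   ] t 35.0
shift cm [  3.03 -30.17  -2.53] turn [ 0.001 -0.001 -0.   ] t 35.0
```

Scaled: -30.2 cm / 80 = -0.3775, 3.1 cm / 80 = 0.0388.

{"api": "arm_command", "payload": {"increments": [{"x": 0, "y": 0, "z": -0.05, "ax": 0, "ay": 0, "az": 0}, {"x": 0, "y": 0, "z": -0.1125, "ax": 0, "ay": 0, "az": 0}, {"x": 0.0025, "y": -0.025, "z": -0.1188, "ax": 0, "ay": 0, "az": 0}, {"x": 0.0075, "y": -0.075, "z": -0.1188, "ax": 0, "ay": 0, "az": 0}, {"x": 0.0138, "y": -0.1375, "z": -0.1188, "ax": 0, "ay": 0, "az": 0}, {"x": 0.02, "y": -0.2, "z": -0.1188, "ax": 0, "ay": 0, "az": 0}, {"x": 0.0263, "y": -0.2625, "z": -0.1188, "ax": 0, "ay": 0, "az": 0}, {"x": 0.0325, "y": -0.3188, "z": -0.1188, "ax": 0, "ay": 0, "az": 0}, {"x": 0.0375, "y": -0.3625, "z": -0.1188, "ax": 0, "ay": 0, "az": 0}, {"x": 0.0388, "y": -0.3775, "z": -0.1188, "ax": 0, "ay": 0, "az": 0}, {"x": 0.0388, "y": -0.3775, "z": -0.1188, "ax": 0, "ay": 0, "az": 0}, {"x": 0.0388, "y": -0.3775, "z": -0.0938, "ax": 0, "ay": 0, "az": 0}, {"x": 0.0388, "y": -0.3775, "z": -0.0625, "ax": 0, "ay": 0, "az": 0}, {"x": 0.0388, "y": -0.3775, "z": -0.0438, "ax": 0, "ay": 0, "az": 0}, {"x": 0.0388, "y": -0.3775, "z": -0.035, "ax": 0, "ay": 0, "az": 0}, {"x": 0.0388, "y": -0.3775, "z": -0.0325, "ax": 0, "ay": 0, "az": 0}, {"x": 0.0388, "y": -0.3775, "z": -0.0325, "ax": 0, "ay": 0, "az": 0}]}}

```text
clock: 37.17
position: [538.0, -26.3, 65.7]
tool_rot: [0.0, 0.999, 0.048, 0.001]
contact_force: [0.3, 0.5, -0.8]
finger_gap: 45.1
grasp_force: 30.0
```

Scaled: 0.05 cm / 80 = 0.0006.

{"api": "arm_command", "payload": {"increments": [{"x": 0, "y": 0, "z": 0.0006, "ax": 0, "ay": 0, "az": 0}, {"x": 0, "y": 0, "z": 0.0006, "ax": 0, "ay": 0, "az": 0}]}}

```text
clock: 37.42
position: [538.0, -26.1, 65.3]
tool_rot: [0.0, 0.999, 0.048, 0.001]
contact_force: [0.4, -0.5, 2.1]
finger_gap: 45.4
grasp_force: 30.0
```

Scaled: -12 cm / 80 = -0.15, -8 cm / 80 = -0.1.

{"api": "arm_command", "payload": {"increments": [{"x": 0, "y": 0, "z": 0, "ax": 0, "ay": 0, "az": 0}, {"x": 0, "y": 0, "z": 0, "ax": 0, "ay": 0, "az": 0}, {"x": 0, "y": 0, "z": 0, "ax": 0, "ay": 0, "az": 0}, {"x": 0, "y": 0, "z": -0.05, "ax": 0, "ay": 0, "az": 0}, {"x": 0, "y": 0, "z": -0.1, "ax": 0, "ay": 0, "az": 0}, {"x": 0, "y": 0, "z": -0.15, "ax": 0, "ay": 0, "az": 0}, {"x": 0, "y": 0, "z": -0.15, "ax": 0, "ay": 0, "az": 0}, {"x": 0, "y": 0, "z": -0.15, "ax": 0, "ay": 0, "az": 0}], "jaw": 5.8}}

```text
clock: 38.42
position: [536.9, -25.8, 183.9]
tool_rot: [-0.0, 0.999, 0.048, -0.0]
contact_force: [-0.1, -0.3, -0.2]
finger_gap: 58.2
grasp_force: 0.0
```

```bash
python3 -c "
from h import *
s=r.sense(); print(s['position'])
wps((445.5,-389.8,184,9.8),(445.5,-389.8,37.5,9.8))"
```

```text
[536.898 -25.845 183.863]
shift cm [-12.58  35.35  -0.02] turn [-0.     0.001 -0.075] t 38.4
shift cm [-12.57  35.36  14.63] turn [-0.     0.001 -0.075] t 38.4
```

Scaled: 35.3 cm / 80 = 0.4413, 33 cm / 80 = 0.4125, -0.075 rad / 1.5708 = -0.0477.

{"api": "arm_command", "payload": {"increments": [{"x": -0.025, "y": 0.0688, "z": 0, "ax": 0, "ay": 0, "az": -0.0064}, {"x": -0.05, "y": 0.1375, "z": 0, "ax": 0, "ay": 0, "az": -0.0127}, {"x": -0.075, "y": 0.2063, "z": 0, "ax": 0, "ay": 0, "az": -0.0255}, {"x": -0.1, "y": 0.275, "z": 0, "ax": 0, "ay": 0, "az": -0.0318}, {"x": -0.125, "y": 0.3438, "z": 0, "ax": 0, "ay": 0, "az": -0.0382}, {"x": -0.15, "y": 0.4125, "z": 0, "ax": 0, "ay": 0, "az": -0.0477}, {"x": -0.1575, "y": 0.4413, "z": 0, "ax": 0, "ay": 0, "az": -0.0477}, {"x": -0.1575, "y": 0.4413, "z": 0.0125, "ax": 0, "ay": 0, "az": -0.0477}, {"x": -0.1575, "y": 0.4413, "z": 0.0375, "ax": 0, "ay": 0, "az": -0.0477}, {"x": -0.1575, "y": 0.4413, "z": 0.075, "ax": 0, "ay": 0, "az": -0.0477}, {"x": -0.1575, "y": 0.4413, "z": 0.125, "ax": 0, "ay": 0, "az": -0.0477}, {"x": -0.1575, "y": 0.4413, "z": 0.1625, "ax": 0, "ay": 0, "az": -0.0477}, {"x": -0.1575, "y": 0.4413, "z": 0.1825, "ax": 0, "ay": 0, "az": -0.0477}, {"x": -0.1575, "y": 0.4413, "z": 0.1825, "ax": 0, "ay": 0, "az": -0.0477}, {"x": -0.1575, "y": 0.4413, "z": 0.1825, "ax": 0, "ay": 0, "az": -0.0477}]}}

```text
clock: 40.3
position: [446.5, -389.6, 39.6]
tool_rot: [0.001, 0.996, 0.086, 0.001]
contact_force: [1.0, -0.4, 1.4]
finger_gap: 58.1
grasp_force: 0.0
```

{"api": "arm_command", "payload": {"increments": [{"x": 0, "y": 0, "z": 0, "ax": 0, "ay": 0, "az": 0}, {"x": 0, "y": 0, "z": 0, "ax": 0, "ay": 0, "az": 0}, {"x": 0, "y": 0, "z": 0, "ax": 0, "ay": 0, "az": 0}, {"x": 0, "y": 0, "z": 0, "ax": 0, "ay": 0, "az": 0}], "jaw": 3.0}}

```text
clock: 40.8
position: [446.2, -390.1, 39.7]
tool_rot: [0.001, 0.996, 0.085, 0.001]
contact_force: [0.0, 1.2, 6.6]
finger_gap: 43.7
grasp_force: 30.0
```

```bash
python3 -c "
from h import *
s=r.sense(); print(s['position']); p=s['position']
# board grasp was (543.6,-106.7), tray release (445.5,-389.8)
wps((p[0]+98.1,p[1]+283.1,p[2]+95,9.8),(p[0]+98.1,p[1]+283.1,p[2]+25,9.8))"
```

```text
[ 446.213 -390.055   39.736]
shift cm [ 14.48 -26.22  -9.52] turn [ 0.001 -0.001 -0.   ] t 40.8
shift cm [ 14.48 -26.23  -2.52] turn [ 0.001 -0.001 -0.   ] t 40.8
```

Scaled: -26.2 cm / 80 = -0.3275, -25.4 cm / 80 = -0.3175.

{"api": "arm_command", "payload": {"increments": [{"x": 0, "y": 0, "z": -0.05, "ax": 0, "ay": 0, "az": 0}, {"x": 0, "y": 0, "z": -0.1125, "ax": 0, "ay": 0, "az": 0}, {"x": 0.0138, "y": -0.025, "z": -0.1188, "ax": 0, "ay": 0, "az": 0}, {"x": 0.0413, "y": -0.075, "z": -0.1188, "ax": 0, "ay": 0, "az": 0}, {"x": 0.0688, "y": -0.125, "z": -0.1188, "ax": 0, "ay": 0, "az": 0}, {"x": 0.1, "y": -0.1813, "z": -0.1188, "ax": 0, "ay": 0, "az": 0}, {"x": 0.1313, "y": -0.2375, "z": -0.1188, "ax": 0, "ay": 0, "az": 0}, {"x": 0.1588, "y": -0.2875, "z": -0.1188, "ax": 0, "ay": 0, "az": 0}, {"x": 0.175, "y": -0.3175, "z": -0.1188, "ax": 0, "ay": 0, "az": 0}, {"x": 0.1813, "y": -0.3275, "z": -0.1188, "ax": 0, "ay": 0, "az": 0}, {"x": 0.1813, "y": -0.3275, "z": -0.1188, "ax": 0, "ay": 0, "az": 0}, {"x": 0.1813, "y": -0.3275, "z": -0.0938, "ax": 0, "ay": 0, "az": 0}, {"x": 0.1813, "y": -0.3275, "z": -0.0625, "ax": 0, "ay": 0, "az": 0}, {"x": 0.1813, "y": -0.3275, "z": -0.0438, "ax": 0, "ay": 0, "az": 0}, {"x": 0.1813, "y": -0.3275, "z": -0.035, "ax": 0, "ay": 0, "az": 0}, {"x": 0.1813, "y": -0.3275, "z": -0.0325, "ax": 0, "ay": 0, "az": 0}, {"x": 0.1813, "y": -0.3275, "z": -0.0325, "ax": 0, "ay": 0, "az": 0}]}}

```text
clock: 42.92
position: [544.6, -106.9, 65.2]
tool_rot: [0.0, 0.996, 0.085, 0.001]
contact_force: [0.5, -1.0, -2.5]
finger_gap: 43.7
grasp_force: 30.0
```

Scaled: 0.08 cm / 80 = 0.001.

{"api": "arm_command", "payload": {"increments": [{"x": 0, "y": 0, "z": 0.001, "ax": 0, "ay": 0, "az": 0}, {"x": 0, "y": 0, "z": 0.001, "ax": 0, "ay": 0, "az": 0}]}}

```text
clock: 43.18
position: [544.8, -106.8, 64.7]
tool_rot: [0.0, 0.996, 0.085, 0.001]
contact_force: [-0.4, -0.5, 5.3]
finger_gap: 43.8
grasp_force: 30.0
```

Contact reached; release, rise and back off for a last look.

Scaled: -23.5 cm / 80 = -0.2938, -20 cm / 80 = -0.25.

{"api": "arm_command", "payload": {"increments": [{"x": 0, "y": 0, "z": 0, "ax": 0, "ay": 0, "az": 0}, {"x": 0, "y": 0, "z": 0, "ax": 0, "ay": 0, "az": 0}, {"x": 0, "y": 0, "z": 0, "ax": 0, "ay": 0, "az": 0}, {"x": 0, "y": 0, "z": -0.05, "ax": 0, "ay": 0, "az": 0}, {"x": 0, "y": 0, "z": -0.1125, "ax": 0, "ay": 0, "az": 0}, {"x": 0, "y": 0, "z": -0.175, "ax": 0, "ay": 0, "az": 0}, {"x": 0, "y": 0, "z": -0.25, "ax": 0, "ay": 0, "az": 0}, {"x": -0.05, "y": 0, "z": -0.2938, "ax": 0, "ay": 0, "az": 0}, {"x": -0.05, "y": 0, "z": -0.2938, "ax": 0, "ay": 0, "az": 0}, {"x": -0.05, "y": 0, "z": -0.2938, "ax": 0, "ay": 0, "az": 0}], "jaw": 5.8}}

```text
clock: 44.42
position: [504.6, -113.2, 297.9]
tool_rot: [-0.0, 0.996, 0.085, -0.0]
contact_force: [0.7, -0.1, -0.8]
finger_gap: 58.0
grasp_force: 0.0
```

```bash
python3 -c "
from h import *
import pickle
s,im=snap('wrist','pics/w7.png');pickle.dump(s,open('s7.pkl','wb'));print(s['position'],s['grasp_force'])
cv2.imwrite('pics/w7_.png',cv2.convertScaleAbs(cv2.resize(im[0:300,120:520],None,fx=2,fy=2,interpolation=cv2.INTER_CUBIC),alpha=1.3))"
```

```text
[ 504.56  -113.242  297.85 ] 0.0
```

View pics/w7_.png

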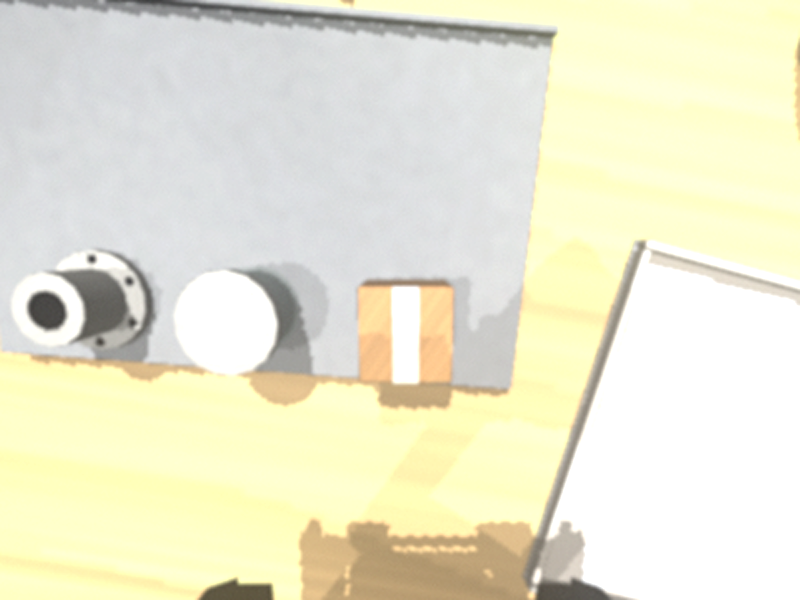

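All three stand upright: hub bore (47,311), jar (228,322), carton corners (359,286),(453,286),(453,382),(360,382).

```bash
python3 -c "
from h import *
import pickle
s=pickle.load(open('s7.pkl','rb'))
f=lambda x,y,z:onz('wrist',(120+x/2,y/2),z,s)[:2]
h,j=f(47,311,100),f(228,322,110);c=[f(*p,100) for p in ((359,286),(453,286),(453,382),(360,382))];c=sum(c)/4
print(h-[525.8,56.8],j-[536.5,-27.2],c-[542.6,-106])
if max(map(np.linalg.norm,(h-[525.8,56.8],j-[536.5,-27.2],c-[542.6,-106])))<7: print(r.job_done())"
```

```text
[-0.276  1.927] [-0.327  1.269] [0.354 0.079]
the job is handed in; nothing more can be done
None
```

I handed the job in at about 44 s of the 136 s allowed. By the last wrist-camera check, the jar, carton and hub stand upright within 2 mm of where they started. The case was centred in the metal tray to within 2 mm when I checked it after placing it. The judge's result is not shown to me.

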